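# Seat four round-bottomed flasks on the cork rings that fit them

### The job

The round-bottomed flasks on the white draining rack are dry: seat each one upright in the cork ring of its size, the large flask in the widest ring, the small flask in the smallest ring, and the two middle-sized flasks in the two middle-sized rings, one in each, whichever way round. Do not tip a flask over, and leave the jar of bits and the amber phial standing where they are.

Things in the scene. Friction and masses are not known exactly. Their poses are not given: they have to be found in the camera images.
- flask_large: The biggest of four clear-glass round-bottomed flasks standing neck up in the holes of a low white rack (204 mm square, top 24 mm above the bench, holes 104 mm apart). Ball 86 mm across; straight neck 26 mm wide from 41 to 85 mm above the ball's centre, then a white stopper of the same width up to 96 mm. 0.1 to 0.2 kg. Origin: centre of the ball; z runs up the neck.
- flask_stoppered: Middle-sized clear-glass round-bottomed flask with a white stopper, in the rack. Ball 64 mm across; straight neck 24 mm wide from 30 to 68 mm above the ball's centre, then the stopper, just as wide, up to 79 mm. About 0.09 kg. Origin: centre of the ball; z runs up the neck.
- flask_open: Middle-sized clear-glass round-bottomed flask without stopper, in the rack. Ball 64 mm across, the same as the stoppered one; straight neck 24 mm wide from 30 to 80 mm above the ball's centre. About 0.08 kg. Origin: centre of the ball; z runs up the neck.
- flask_small: The smallest clear-glass round-bottomed flask, without stopper, in the rack. Ball 52 mm across; straight neck 22 mm wide from 24 to 60 mm above the ball's centre. About 0.06 kg. All four flasks are heavy at the bottom and right themselves in a ring. Origin: centre of the ball; z runs up the neck.
- ring_large: Cork ring fixed flat on the bench, 100 mm across, 24 mm high, hole about 70 mm at the top. Origin: centre of its underside. The large flask, seated in it, has its ball's centre 48.5 mm above this origin; any smaller flask drops through to the bench.
- ring_medium_a: Cork ring fixed flat, 75 mm across, 24 mm high. Origin: centre of its underside. A middle-sized flask seated in it has its ball's centre about 42 mm above this origin.
- ring_medium_b: Cork ring fixed flat, 73 mm across, 24 mm high; does the same job as the 75 mm ring. Origin: centre of its underside. A middle-sized flask seated in it has its ball's centre about 43 mm above this origin.
- ring_small: Cork ring fixed flat, the smallest, 62 mm across, 24 mm high. Origin: centre of its underside. The small flask seated in it has its ball's centre about 38 mm above this origin.
- jar_of_bits: Bystander: low glass jar with a white lid and rubber bits inside, 64 mm across, 68 mm high, standing behind the carton. Origin: centre of its underside.
- amber_phial: Bystander: small amber phial with a black screw cap, 44 mm across, 91 mm high, standing at the back left. Origin: centre of its underside. (Fixed in the room: a closed carton straight ahead, x 0.30 to 0.53, y -0.08 to 0.22, 0.17 high; bottles on a shelf from x = 0.72 back, 0.30 to 0.54 above the bench.)
There are look-alikes about, which are no part of the job. Leave any green or purple look-alike of the flask_open alone. Leave any purple look-alike of the ring_small alone.

How it is judged:
At the end, for the whole second after the job is handed in: Each flask rests in the ring of its size (the two middle-sized ones one each in the 73 and 75 mm rings, either way round): ball centre within 8 mm of the ring's axis and 4 mm of its seated height, neck within 0.4 rad (23 degrees) of upright, at rest and released; bystanders within 30 mm (horizontal distance between flask_large and ring_large below 0.008 m and z of flask_large in the frame of ring_large between 0.0445 and 0.0525 m and horizontal distance between flask_small and ring_small below 0.008 m and z of flask_small in the frame of ring_small between 0.0341 and 0.0421 m and (((horizontal distance between flask_stoppered and ring_medium_a below 0.008 m and z of flask_stoppered in the frame of ring_medium_a between 0.0383 and 0.0463 m) and (horizontal distance between flask_open and ring_medium_b below 0.008 m and z of flask_open in the frame of ring_medium_b between 0.0383 and 0.0463 m)) or ((horizontal distance between flask_stoppered and ring_medium_b below 0.008 m and z of flask_stoppered in the frame of ring_medium_b between 0.0383 and 0.0463 m) and (horizontal distance between flask_open and ring_medium_a below 0.008 m and z of flask_open in the frame of ring_medium_a between 0.0383 and 0.0463 m))) and angle between each of flask_large, flask_stoppered, flask_open, flask_small's own z axis and vertical below 0.4 rad and linear speed of each of flask_large, flask_stoppered, flask_open, flask_small below 0.03 m/s and contact force between each of flask_large, flask_stoppered, flask_open, flask_small and the fingers below 0.1 N); the robot touches nothing.
It fails at once if The jar of bits or the amber phial is pushed out of its place or tipped (more than 30 mm) (distance of any of jar_of_bits, amber_phial from where it was at the start of the episode above 0.03 m).
It fails at once if A flask is tipped over (leans more than 60 degrees) (angle between any of flask_large, flask_stoppered, flask_open, flask_small's own z axis and vertical above 1.05 rad).
It also fails if it takes over 128 s, if anything falls off the work surface, if the arm or the gripper's body presses on something with over 40 N, if the wrist force passes 120 N, or if a joint passes its speed limit or range.

### The arm

A 6-joint arm with a two-finger parallel gripper is mounted at the origin on a cart in front of the work surface, level with it; the furniture and walls round the work are solid. World frame = base frame: x ahead of the robot, y to its left, z up, the work surface at z = 0. Lengths are in m, angles in rad, forces in N, time in s.
With the tool pointing down it reaches from about 0.325 to 0.9 m from the base axis. Payload 3.5 kg.
Tool frame: the origin (TCP) lies between the finger pads; the fingertips stand env.finger_overhang ahead of it and the grasp point (between the pads) is the TCP (env.finger_overhang is the distance from the TCP to the fingertips, in m); z points along the fingers, y is the line along which they close (so a half turn about z gives the same grasp; the last joint's range is limited). The gripper opens to 85 mm and grips with 20 to 120 N. Pads are 22 mm wide; open, the fingers measure 114 mm over their backs; the gripper's body (76 mm by 85 mm) begins 54 mm behind the grasp point. The pads swing forward as they close: fully open they stand 13 mm farther back than shut.
Start: joints at [-1.246, 0.276, -0.026, 1.268, 0, 1.467], TCP at [0.259, -0.569, 0.25] pointing down, gripper open.
Joint ranges: [-3.12, 3.12], [-0.85, 1.88], [-1.08, 1.24], [-1.95, 2.15], [-1.57, 1.53], [-3.14, 3.14]. Speed limits (rad/s): [2.57, 2.57, 3.14, 3.14, 3.14, 3.14].

### API

Orientations are given as a rotation vector (axis times angle).
In Python, from plant import env gives the robot as it stands.
- The arm moves only by the shell command python3 -m crank 'ROWS' [FORCE]. ROWS is JSON, a list of rows, each an object of numbers: "gripper": the opening, from -1 (shut) to 1 (fully open); "x", "y", "z": the shift along the tool's x, y, z scaled (see below); "rx", "ry", "rz": the turn, a rotation vector about the tool's x, y, z scaled (see below). In form: [{"gripper": .., "x": .., "y": .., "z": .., "rx": .., "ry": .., "rz": ..}, ...]. A call has exactly 10 rows; each row is the pose to reach, as a shift and turn from the pose commanded when the call began, along the tool's axes at that moment; what a row does not reach only later rows make up. The controller multiplies each number of a shift by 0.15 m and each number of a turn by 30 degrees. A row lasts 1/8 s, in which the tool goes at most 62.5 mm and 10.7 degrees, less where a joint would pass 70% of its speed; a pose out of reach is approached as far as the arm can. A call with a number of a shift or a turn outside -1 to 1 is refused whole. A call with a gripper value outside its range is refused whole. The fingers move at their own pace and stop on an object; FORCE is the grip in N (left out, the last holds). Time passes only in rows, so rows that repeat a pose let the fingers close, or fill a call up. It gives the time, the measured TCP pose, the force, the opening and the grip force at its end, in the units of the state.
- env.get_obs(): the state, without advancing time (a new reading comes with each control period).
- env.grab_frame(name): name is "side" or "top" or "wrist"; returns the picture (384x512x3 uint8, blue, green, red); there is no depth.
- env.camera_info(name): a dict with "fx", "fy", "cx", "cy" (pixels), "pose" (4x4, takes a point from camera to world coordinates); the wrist camera has in their place "T_tool_cam" (4x4, takes a point from camera to tool coordinates, whose origin is the TCP and whose axes are the flange's). Camera axes: x right, y down, z forward; pixel columns grow to the right and rows downward; lengths in m; the calibration is good to about 2 mm. A picture is of the moment at which its call begins: read the wrist's pose just before it. camera_info takes no time and is no camera call.
- env.sign_off(): hands the job in; it is judged then, once.
The state is a dict: "t": time; "joint_pos": joint angles; "dq": joint speeds; "tau": joint torques, N m; "tcp_pos": TCP position; "tcp_rot": TCP orientation; "ft_force": force on the tool from outside, world axes, zero at the start; "wrist_torque": the same for the moment, N m; "opening": finger opening in m; "grasp_force": force on a finger pad.
Only numpy, scipy, OpenCV 4.12 (cv2) and the standard library are available. Lean on these libraries where they do the work, as an engineer would, in place of code of your own. Each camera call takes 0.05 s, during which the arm holds its last target. There are 200 camera calls.

## Working session

There is one attempt and no reset: what is moved stays moved. The work goes in short steps, Python scripts to look and compute and a shell command to move; the robot and the scene stay as the last step left them, time stands still between calls to the robot, and variables do not carry over. Pictures are saved under pics/ and viewed, at most 16 in all, crops included, and the job is handed in when it is done.

```bash
ls; mkdir -p pics
python3 - <<'E'
from plant import env
import cv2,numpy as np
print(env.get_obs(), env.finger_overhang)
for n in ("side","top","wrist"):
    f=env.grab_frame(n); cv2.imwrite(f"pics/{n}0.png",f)
    print(n,env.camera_info(n))
E
```

```text
pics
{'t': 0.0, 'joint_pos': array([-1.24641436e+00,  2.77125531e-01, -2.79124801e-02,  1.26802544e+00,
        1.49759026e-05,  1.46741813e+00]), 'dq': array([ 0.00091943, -0.00259768,  0.00011014, -0.00095442, -0.00079254,
        0.00042747]), 'tau': array([-3.50438559e-04, -4.45514488e+01,  2.95201027e+01,  1.64164515e-02,
       -3.38319683e-05, -8.17819881e-06]), 'tcp_pos': array([ 0.25903473, -0.56795844,  0.24914943]), 'tcp_rot': array([-3.06780698e+00, -6.66334320e-01,  3.69071519e-04]), 'ft_force': array([ 0.18081461, -0.1646364 , -0.55618607]), 'wrist_torque': array([-0.03299448,  0.00778397,  0.05634212]), 'grasp_force': 0.0, 'opening': 0.08540240798196297} 0.019
side {'fx': 365.13755681076066, 'fy': 365.13755681076066, 'cx': 254.83492196185009, 'cy': 193.77329345882495, 'pose': array([[-4.98492048e-01, -4.75811489e-01,  7.24644123e-01,
        -5.20021414e-01],
       [-8.66894257e-01,  2.73455308e-01, -4.16793163e-01,
         5.91622575e-01],
       [ 1.57193850e-04, -8.35957907e-01, -5.48793544e-01,
         8.07775066e-01],
       [ 0.00000000e+00,  0.00000000e+00,  
[... 173 characters left out ...]
0342896, -0.98532189,  0.17067223,  0.22118534],
       [-0.99999141, -0.00377593, -0.00170837,  0.03960165],
       [ 0.00232774, -0.1706649 , -0.98532638,  1.53281049],
       [ 0.        ,  0.        ,  0.        ,  1.        ]])}
wrist {'fx': 291.99626306460624, 'fy': 291.99626306460624, 'cx': 253.35735639336954, 'cy': 187.57476022027853, 'T_tool_cam': array([[ 1.06162089e-03, -9.46427880e-01, -3.22913519e-01,
         8.22860124e-02],
       [ 9.99998903e-01,  6.71113711e-04,  1.32066009e-03,
        -9.67989185e-05],
       [-1.03319784e-03, -3.22914567e-01,  9.46427554e-01,
        -1.25398898e-01],
       [ 0.00000000e+00,  0.00000000e+00,  0.00000000e+00,
         1.00000000e+00]])}
```

View pics/top0.png

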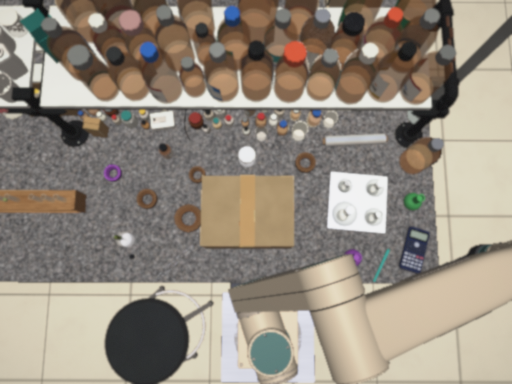

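View pics/side0.png

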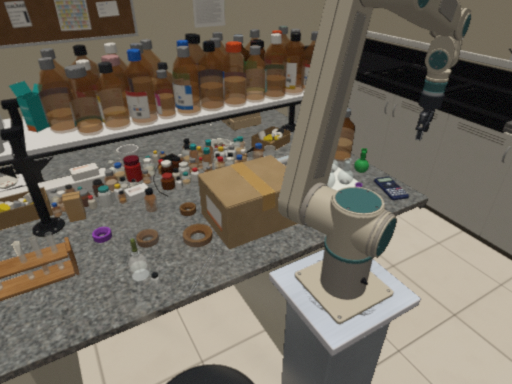

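View pics/wrist0.png

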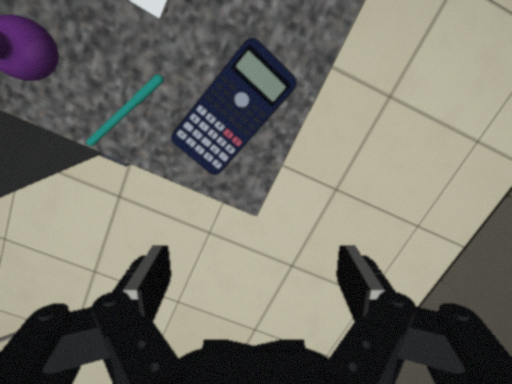

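The top view shows the rack at (358,203) with the flasks at (344,187), (373,188), (344,213, large) and (373,217). Brown rings are at (188,218), (147,199), (197,175) and (305,162), the jar at (247,156), and the phial at (165,150). The side view shows three rings left of the carton. The wrist view shows only the bench corner.

```bash
cat > h.py <<'E'
from plant import env
import cv2,numpy as np
from scipy.spatial.transform import Rotation as R
def cam(n):
    """intrinsics dict, camera-to-world pose; wrist pose from the current state"""
    c=env.camera_info(n)
    if n=="wrist":
        o=env.get_obs();T=np.eye(4);T[:3,:3]=R.from_rotvec(o["tcp_rot"]).as_matrix();T[:3,3]=o["tcp_pos"]
        return c,T@c["T_tool_cam"]
    return c,np.array(c["pose"])
def ray(c,P,u,v):
    d=P[:3,:3]@np.array([(u-c["cx"])/c["fx"],(v-c["cy"])/c["fy"],1]);return P[:3,3],d
def plane(c,P,u,v,z):
    o,d=ray(c,P,u,v);return o+d*(z-o[2])/d[2]
def proj(c,P,X):
    p=P[:3,:3].T@(np.array(X)-P[:3,3]);return np.array([c["cx"]+c["fx"]*p[0]/p[2],c["cy"]+c["fy"]*p[1]/p[2]])
def cross(rays):
    A=np.zeros((3,3));b=np.zeros(3)
    for o,d in rays:
        d=d/np.linalg.norm(d);M=np.eye(3)-np.outer(d,d);A+=M;b+=M@o
    return np.linalg.solve(A,b)
E
python3 - <<'E'
from h import *
c,P=cam("top")
for n,u,v,z in [("L",188,218,.024),("m1",147,199,.024),("s?",197,175,.024),("r4",305,162,.024),("f1",344,187,.11),("f2",373,188,.11),("fL",344,213,.13),("f4",373,217,.11),("rack",358,203,.024),("jar",247,156,.068),("phial",165,150,.09),("decoy",125,240,.06)]:
    print(n,plane(c,P,u,v,z).round(3))
f=cv2.imread("pics/top0.png")
cv2.imwrite("pics/topc.png",cv2.resize(f[130:275,95:445],None,fx=2.28,fy=2.28,interpolation=cv2.INTER_CUBIC))
E
```

```text
L [0.407 0.28  0.024]
m1 [0.475 0.429 0.024]
s? [0.564 0.252 0.024]
r4 [ 0.614 -0.139  0.024]
f1 [ 0.505 -0.259  0.11 ]
f2 [ 0.502 -0.358  0.11 ]
fL [ 0.413 -0.252  0.13 ]
f4 [ 0.403 -0.353  0.11 ]
rack [ 0.464 -0.326  0.024]
jar [0.623 0.071 0.068]
phial [0.638 0.357 0.09 ]
decoy [0.326 0.488 0.06 ]
```

View pics/topc.png

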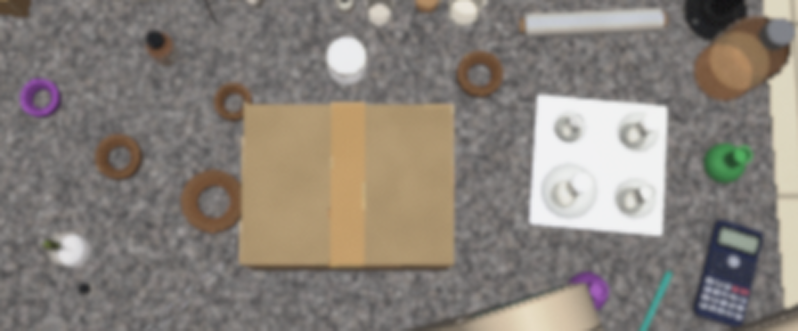

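The top crop confirms it: the small flask is top-left in the rack, the large bottom-left, the middle ones on the right. The small ring sits at the carton's back-left corner. A middle-sized ring is behind the carton on the right, at (480,74), and another is on the left, at (118,157). I'm moving the wrist camera over the rack, turning to yaw 90°.

```bash
python3 -m crank '[{"gripper":1,"x":0.2,"y":-0.1,"z":0,"rx":0,"ry":0,"rz":-0.2},{"gripper":1,"x":0.4,"y":-0.2,"z":0,"rx":0,"ry":0,"rz":-0.4},{"gripper":1,"x":0.6,"y":-0.35,"z":0,"rx":0,"ry":0,"rz":-0.6},{"gripper":1,"x":0.8,"y":-0.45,"z":0,"rx":0,"ry":0,"rz":-0.8},{"gripper":1,"x":0.99,"y":-0.57,"z":0,"rx":0,"ry":0,"rz":-1},{"gripper":1,"x":0.99,"y":-0.57,"z":0,"rx":0,"ry":0,"rz":-1},{"gripper":1,"x":0.99,"y":-0.57,"z":0,"rx":0,"ry":0,"rz":-1},{"gripper":1,"x":0.99,"y":-0.57,"z":0,"rx":0,"ry":0,"rz":-1},{"gripper":1,"x":0.99,"y":-0.57,"z":0,"rx":0,"ry":0,"rz":-1},{"gripper":1,"x":0.99,"y":-0.57,"z":0,"rx":0,"ry":0,"rz":-1}]'
```

```text
t: 1.4
tcp_pos: [0.3586, -0.4297, 0.2502]
tcp_rot: [-2.793, -1.437, 0.0]
ft_force: [-0.4, 0.2, -0.3]
opening: 0.0854
grasp_force: 0.0
```

```bash
python3 -m crank '[{"gripper":1,"x":0.2,"y":0.05,"z":0,"rx":0,"ry":0,"rz":-0.25},{"gripper":1,"x":0.4,"y":0.1,"z":0,"rx":0,"ry":0,"rz":-0.5},{"gripper":1,"x":0.6,"y":0.15,"z":0,"rx":0,"ry":0,"rz":-0.75},{"gripper":1,"x":0.82,"y":0.23,"z":0,"rx":0,"ry":0,"rz":-1},{"gripper":1,"x":0.82,"y":0.23,"z":0,"rx":0,"ry":0,"rz":-1},{"gripper":1,"x":0.82,"y":0.23,"z":0,"rx":0,"ry":0,"rz":-1},{"gripper":1,"x":0.82,"y":0.23,"z":0,"rx":0,"ry":0,"rz":-1},{"gripper":1,"x":0.82,"y":0.23,"z":0,"rx":0,"ry":0,"rz":-1},{"gripper":1,"x":0.82,"y":0.23,"z":0,"rx":0,"ry":0,"rz":-1},{"gripper":1,"x":0.82,"y":0.23,"z":0,"rx":0,"ry":0,"rz":-1}]'
python3 - <<'E'
from h import *
c,P=cam("wrist");f=env.grab_frame("wrist");cv2.imwrite("pics/w1.png",f);np.save("w1.npy",P)
f=env.grab_frame("top");cv2.imwrite("pics/top1.png",f)
E
```

```text
t: 2.65
tcp_pos: [0.4582, -0.3493, 0.2503]
tcp_rot: [-2.326, -2.112, 0.0]
ft_force: [0.4, -0.8, -0.1]
opening: 0.0853
grasp_force: 0.0
```

View pics/w1.png

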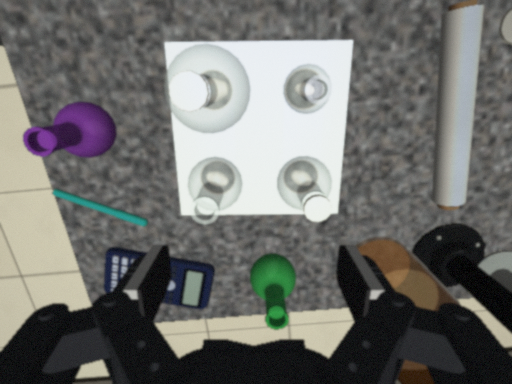

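The wrist view shows the rack with corners near (166,41), (353,40), (338,215) and (181,216). The tops are large (190,90), small (316,90), open (206,208) and stoppered (316,207). The green and purple look-alikes lie outside the rack. Next is a second viewpoint for heights.

```bash
python3 -m crank '[{"gripper":1,"x":0.1,"y":0.1,"z":0,"rx":0,"ry":0,"rz":-0.1},{"gripper":1,"x":0.17,"y":0.2,"z":0,"rx":0,"ry":0,"rz":-0.18},{"gripper":1,"x":0.17,"y":0.3,"z":0,"rx":0,"ry":0,"rz":-0.18},{"gripper":1,"x":0.17,"y":0.4,"z":0,"rx":0,"ry":0,"rz":-0.18},{"gripper":1,"x":0.17,"y":0.4,"z":0,"rx":0,"ry":0,"rz":-0.18},{"gripper":1,"x":0.17,"y":0.4,"z":0,"rx":0,"ry":0,"rz":-0.18},{"gripper":1,"x":0.17,"y":0.4,"z":0,"rx":0,"ry":0,"rz":-0.18},{"gripper":1,"x":0.17,"y":0.4,"z":0,"rx":0,"ry":0,"rz":-0.18},{"gripper":1,"x":0.17,"y":0.4,"z":0,"rx":0,"ry":0,"rz":-0.18},{"gripper":1,"x":0.17,"y":0.4,"z":0,"rx":0,"ry":0,"rz":-0.18}]'
python3 - <<'E'
from h import *
c,P=cam("wrist");f=env.grab_frame("wrist");cv2.imwrite("pics/w2.png",f);np.save("w2.npy",P)
a=cv2.imread("pics/w1.png")
# enlarged side-by-side of the rack
pred=proj(c,P,[.464,-.306,.08]);print(pred)
u,v=pred.astype(int)
A=cv2.resize(a[25:230,155:355],None,fx=2,fy=2,interpolation=cv2.INTER_CUBIC)
v0=max(0,v-100);u0=max(0,u-100)
B=cv2.resize(f[v0:v0+205,u0:u0+200],None,fx=2,fy=2,interpolation=cv2.INTER_CUBIC);print(u0,v0)
cv2.imwrite("pics/pair.png",np.hstack([A[:410],B[:410]]))
E
```

```text
t: 4.0
tcp_pos: [0.5205, -0.3295, 0.2504]
tcp_rot: [2.223, 2.219, -0.0]
ft_force: [-0.6, 0.6, -0.7]
opening: 0.0857
grasp_force: 0.0
[198.8651469  148.94249409]
98 48
```

View pics/pair.png

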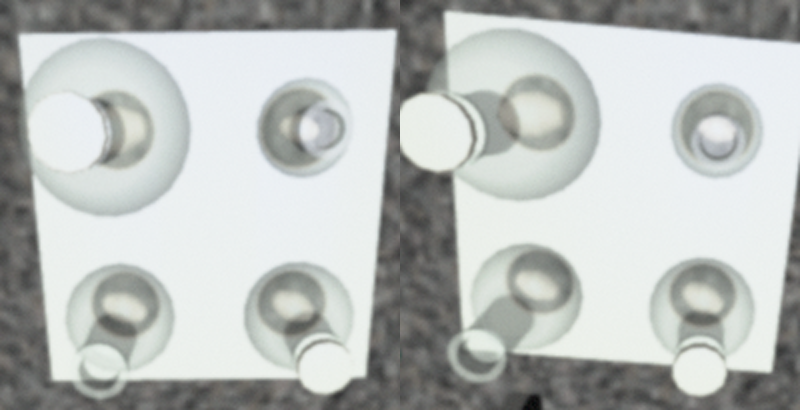

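The pair of crops shows all four flasks clearly from both places. I read the tops and ball outlines as pixels and triangulate.

Run:
```python
from h import *
c=env.camera_info("wrist");P1=np.load("w1.npy");P2=np.load("w2.npy")
D={"L top":(65,131,440,132),"S top":(322,129,718,136),"O top":(99,371,478,356),"St top":(326,364,699,368),
"L ball":(111,127,519,114),"S ball":(304,127,716,130),"O ball":(120,317,527,299),"St ball":(299,315,702,307),"rackTL":(20,35,445,12),"rackBR":(368,378,773,372)}
for n,(a,b,d,e) in D.items():
    p1=(155+a/2,25+b/2);p2=(98+(d-400)/2,48+e/2)
    X=cross([ray(c,P1,*p1),ray(c,P2,*p2)]);print(n,X.round(4),(proj(c,P1,X)-p1).round(1),(proj(c,P2,X)-p2).round(1))
co=[plane(c,P1,155+a/2,25+b/2,.024) for a,b in [(20,35),(396,30),(368,378),(52,380)]]
print(np.round(co,4)); C=np.mean(co,0);print(C, [np.linalg.norm(co[i]-co[i-1]).round(4) for i in range(4)])
ex=(co[1]-co[0]+co[2]-co[3]);ex/=np.linalg.norm(ex);ey=np.array([-ex[1],ex[0],0])
for n,i,j in [("L",-1,1),("S",1,1),("O",-1,-1),("St",1,-1)]: print(n,(C+.052*(i*ex+j*ey)).round(4))
```

```text
L top [ 0.4172 -0.2648  0.1488] [0.5 0.9] [-0.5 -0.9]
S top [ 0.5236 -0.2733  0.0864] [-0.3 -0.8] [0.3 0.8]
O top [ 0.4105 -0.3692  0.1282] [0.1 0.2] [-0.1 -0.2]
St top [ 0.5143 -0.3748  0.13  ] [0. 0.] [-0. -0.]
L ball [ 0.4229 -0.2634  0.0691] [-0.1 -0.2] [0.1 0.2]
S ball [ 0.5228 -0.2731  0.0443] [-0. -0.] [0. 0.]
O ball [ 0.4117 -0.3676  0.0554] [0.4 0.7] [-0.3 -0.7]
St ball [ 0.5148 -0.3763  0.0506] [-0.2 -0.6] [0.2 0.6]
rackTL [ 0.375  -0.2119  0.0274] [-0. -0.] [0. 0.]
rackBR [ 0.5614 -0.4318  0.0273] [-0.1 -0.3] [0.1 0.3]
[[ 0.3742 -0.2114  0.024 ]
 [ 0.5778 -0.2284  0.024 ]
 [ 0.5625 -0.4338  0.024 ]
 [ 0.3556 -0.4155  0.024 ]]
[ 0.46751593 -0.32225786  0.024     ] [np.float64(0.205), np.float64(0.2043), np.float64(0.206), np.float64(0.2077)]
L [ 0.4202 -0.266   0.024 ]
S [ 0.5238 -0.2749  0.024 ]
O [ 0.4113 -0.3696  0.024 ]
St [ 0.5149 -0.3785  0.024 ]
```

```bash
python3 -m crank '[{"gripper":0.18,"x":-0.15,"y":-0.02,"z":0.1,"rx":0,"ry":0,"rz":0},{"gripper":0.18,"x":-0.313,"y":-0.04,"z":0.2,"rx":0,"ry":0,"rz":0},{"gripper":0.18,"x":-0.313,"y":-0.04,"z":0.35,"rx":0,"ry":0,"rz":0},{"gripper":0.18,"x":-0.313,"y":-0.04,"z":0.5,"rx":0,"ry":0,"rz":0},{"gripper":0.18,"x":-0.313,"y":-0.04,"z":0.65,"rx":0,"ry":0,"rz":0},{"gripper":0.18,"x":-0.313,"y":-0.04,"z":0.8,"rx":0,"ry":0,"rz":0},{"gripper":0.18,"x":-0.313,"y":-0.04,"z":0.9,"rx":0,"ry":0,"rz":0},{"gripper":0.18,"x":-0.313,"y":-0.04,"z":0.987,"rx":0,"ry":0,"rz":0},{"gripper":0.18,"x":-0.313,"y":-0.04,"z":0.987,"rx":0,"ry":0,"rz":0},{"gripper":-0.2,"x":-0.313,"y":-0.04,"z":0.987,"rx":0,"ry":0,"rz":0}]' 25
```

```text
t: 5.3
tcp_pos: [0.515, -0.377, 0.103]
tcp_rot: [2.222, 2.219, 0.0]
ft_force: [-0.1, -0.3, 0.4]
opening: 0.0346
grasp_force: 0.0
```

```bash
python3 -m crank '[{"gripper":-1,"x":0,"y":0,"z":0,"rx":0,"ry":0,"rz":0},{"gripper":-1,"x":0,"y":0,"z":0,"rx":0,"ry":0,"rz":0},{"gripper":-1,"x":0,"y":0,"z":0,"rx":0,"ry":0,"rz":0},{"gripper":-1,"x":0,"y":0,"z":-0.1,"rx":0,"ry":0,"rz":0},{"gripper":-1,"x":0,"y":0,"z":-0.25,"rx":0,"ry":0,"rz":0},{"gripper":-1,"x":0,"y":0,"z":-0.45,"rx":0,"ry":0,"rz":0},{"gripper":-1,"x":0,"y":0,"z":-0.65,"rx":0,"ry":0,"rz":0},{"gripper":-1,"x":0.1,"y":0.1,"z":-0.8,"rx":0,"ry":0,"rz":0},{"gripper":-1,"x":0.2,"y":0.2,"z":-0.9,"rx":0,"ry":0,"rz":0},{"gripper":-1,"x":0.3,"y":0.3,"z":-0.95,"rx":0,"ry":0,"rz":0}]' 25
python3 - <<'E'
from h import *
c,P=cam("wrist");f=env.grab_frame("wrist");cv2.imwrite("pics/w3.png",f);np.save("w3.npy",P)
print(P[:3,3],env.get_obs()["tcp_pos"])
E
```

```text
t: 6.55
tcp_pos: [0.5606, -0.3307, 0.2458]
tcp_rot: [2.222, 2.219, 0.0]
ft_force: [-0.0, -0.5, -0.9]
opening: 0.0234
grasp_force: 25.0
[ 0.55991378 -0.24781448  0.37118207] [ 0.56262674 -0.32879425  0.24624358]
```

View pics/w3.png

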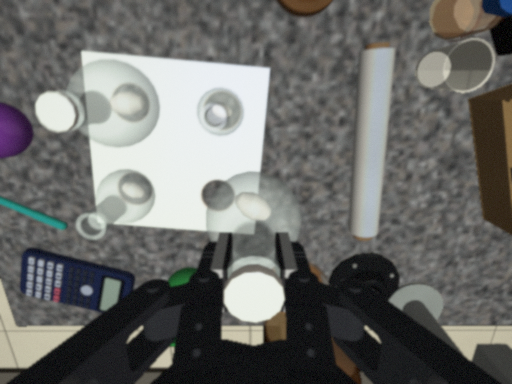

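The stoppered flask is held upright between the pads, and the middle-sized ring peeks in at the top edge near (305,0). I carry on towards it and measure it.

```bash
python3 -m crank '[{"gripper":-1,"x":0.1,"y":0.05,"z":0,"rx":0,"ry":0,"rz":0},{"gripper":-1,"x":0.22,"y":0.1,"z":0,"rx":0,"ry":0,"rz":0},{"gripper":-1,"x":0.34,"y":0.15,"z":0,"rx":0,"ry":0,"rz":0},{"gripper":-1,"x":0.46,"y":0.2,"z":0,"rx":0,"ry":0,"rz":0},{"gripper":-1,"x":0.58,"y":0.25,"z":0,"rx":0,"ry":0,"rz":0},{"gripper":-1,"x":0.7,"y":0.27,"z":0,"rx":0,"ry":0,"rz":0},{"gripper":-1,"x":0.8,"y":0.27,"z":0,"rx":0,"ry":0,"rz":0},{"gripper":-1,"x":0.87,"y":0.27,"z":0,"rx":0,"ry":0,"rz":0},{"gripper":-1,"x":0.87,"y":0.27,"z":0,"rx":0,"ry":0,"rz":0},{"gripper":-1,"x":0.87,"y":0.27,"z":0,"rx":0,"ry":0,"rz":0}]' 25
cat >> h.py <<'E'
def rings(f,c,P,amin=400):
    """cork-brown blobs with a hole: hole ellipse centre/axes and unprojected hole rim at z=.024"""
    h=cv2.cvtColor(f,cv2.COLOR_BGR2HSV)
    m=cv2.inRange(h,(4,90,40),(16,255,190))
    m=cv2.morphologyEx(m,cv2.MORPH_CLOSE,np.ones((3,3)))
    cs,hi=cv2.findContours(m,cv2.RETR_CCOMP,cv2.CHAIN_APPROX_NONE)
    out=[]
    for i,k in enumerate(cs):
        if hi[0][i][3]>=0 and cv2.contourArea(k)>amin/4 and len(k)>20:
            par=cs[hi[0][i][3]]
            if cv2.contourArea(par)<amin: continue
            out.append((par[:,0],k[:,0]))
    return out,m
def fitc(pts):
    "least-squares circle of xy points"
    A=np.c_[2*pts[:,:2],np.ones(len(pts))];s=np.linalg.lstsq(A,(pts[:,:2]**2).sum(1),rcond=None)[0]
    return s[0],s[1],np.sqrt(s[2]+s[0]**2+s[1]**2)
E
cat > look.py <<'E'
import sys
from h import *
n=sys.argv[1];c,P=cam("wrist");f=env.grab_frame("wrist");cv2.imwrite(f"pics/{n}.png",f);np.save(n+".npy",P)
print("tcp",env.get_obs()["tcp_pos"].round(4))
rs,m=rings(f,c,P)
for par,k in rs:
    pts=np.array([plane(c,P,u,v,.024) for u,v in par]);q=np.array([plane(c,P,u,v,.024) for u,v in k])
    print("ellipse",np.round(cv2.fitEllipse(par)[0],1),np.round(cv2.fitEllipse(par)[1],1),"outer@.024",np.round(fitc(pts),4),"hole@.024",np.round(fitc(q),4))
E
python3 look.py w4
```

```text
t: 7.85
tcp_pos: [0.6003, -0.2015, 0.2449]
tcp_rot: [2.223, 2.219, -0.0]
ft_force: [0.5, -0.4, -1.3]
opening: 0.0231
grasp_force: 24.9
tcp [ 0.6003 -0.2016  0.2449]
ellipse [266.  103.8] [62.8 65.7] outer@.024 [ 0.6141 -0.1374  0.036 ] hole@.024 [ 0.6136 -0.1367  0.0187]
```

Run:
```python
from h import *
f=cv2.imread("pics/top0.png");c,P=cam("top")
rs,m=rings(f,c,P,80)
ct=c;Pt=P;cw=env.camera_info("wrist");Pw=np.load("w4.npy")
for par,k in rs:
    e=cv2.fitEllipse(k)[0]; X=plane(c,P,*e,.024); pts=np.array([plane(c,P,u,v,.024) for u,v in par])
    if X[0]>.8 or abs(X[1])>.6: continue
    print(np.round(e,1),"hole",X.round(4),"outer",np.round(fitc(pts),4))
    if abs(X[1]+.138)<.02:
        w=rings(cv2.imread("pics/w4.png"),cw,Pw)[0][0][1]
        print("two-view:",cross([ray(c,P,*e),ray(cw,Pw,*cv2.fitEllipse(w)[0])]).round(4))
```

```text
[188.5 218. ] hole [0.4073 0.2783 0.024 ] outer [0.4083 0.2805 0.0458]
[147.  198.8] hole [0.476  0.4287 0.024 ] outer [0.4776 0.4309 0.0331]
[304.9 162.5] hole [ 0.6119 -0.1381  0.024 ] outer [ 0.6137 -0.1387  0.0338]
two-view: [ 0.6135 -0.1377  0.0191]
```

```bash
python3 -m crank '[{"gripper":-1,"x":0.15,"y":0.03,"z":0,"rx":0,"ry":0,"rz":0},{"gripper":-1,"x":0.3,"y":0.06,"z":0,"rx":0,"ry":0,"rz":0},{"gripper":-1,"x":0.43,"y":0.09,"z":0.05,"rx":0,"ry":0,"rz":0},{"gripper":-1,"x":0.43,"y":0.09,"z":0.2,"rx":0,"ry":0,"rz":0},{"gripper":-1,"x":0.43,"y":0.09,"z":0.4,"rx":0,"ry":0,"rz":0},{"gripper":-1,"x":0.43,"y":0.09,"z":0.6,"rx":0,"ry":0,"rz":0},{"gripper":-1,"x":0.43,"y":0.09,"z":0.75,"rx":0,"ry":0,"rz":0},{"gripper":-1,"x":0.43,"y":0.09,"z":0.87,"rx":0,"ry":0,"rz":0},{"gripper":-1,"x":0.43,"y":0.09,"z":0.95,"rx":0,"ry":0,"rz":0},{"gripper":-1,"x":0.43,"y":0.09,"z":0.98,"rx":0,"ry":0,"rz":0}]' 25
```

```text
t: 9.15
tcp_pos: [0.6147, -0.1368, 0.0979]
tcp_rot: [2.222, 2.219, 0.0]
ft_force: [0.1, -0.6, 1.6]
opening: 0.0233
grasp_force: 25.2
```

```bash
python3 -m crank '[{"gripper":-1,"x":0,"y":0,"z":0.01,"rx":0,"ry":0,"rz":0},{"gripper":-0.3,"x":0,"y":0,"z":0.01,"rx":0,"ry":0,"rz":0},{"gripper":0.0,"x":0,"y":0,"z":0.01,"rx":0,"ry":0,"rz":0},{"gripper":0.2,"x":0,"y":0,"z":0,"rx":0,"ry":0,"rz":0},{"gripper":0.2,"x":0,"y":0,"z":-0.1,"rx":0,"ry":0,"rz":0},{"gripper":0.2,"x":0,"y":0,"z":-0.3,"rx":0,"ry":0,"rz":0},{"gripper":0.2,"x":0,"y":0,"z":-0.5,"rx":0,"ry":0,"rz":0},{"gripper":0.2,"x":0,"y":0,"z":-0.7,"rx":0,"ry":0,"rz":0},{"gripper":0.2,"x":-0.2,"y":0,"z":-0.8,"rx":0,"ry":0,"rz":0},{"gripper":0.2,"x":-0.4,"y":-0.1,"z":-0.8,"rx":0,"ry":0,"rz":0}]' 25
python3 look.py w5
```

```text
t: 10.4
tcp_pos: [0.6009, -0.1977, 0.2214]
tcp_rot: [2.217, 2.217, 0.004]
ft_force: [0.3, 0.3, -0.1]
opening: 0.0514
grasp_force: 0.0
tcp [ 0.5982 -0.201   0.2204]
```

View pics/w5.png

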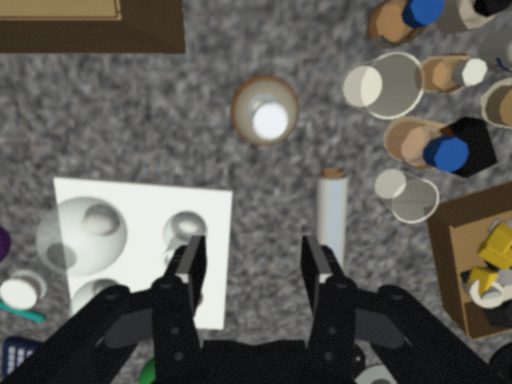

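The flask is seated centrally in its ring at (265,110), upright with its top at (270,121). Next is the open flask at the near right of the rack.

```bash
python3 -m crank '[{"gripper":0.18,"x":-0.1,"y":-0.12,"z":0,"rx":0,"ry":0,"rz":0},{"gripper":0.18,"x":-0.2,"y":-0.25,"z":0,"rx":0,"ry":0,"rz":0},{"gripper":0.18,"x":-0.3,"y":-0.37,"z":0,"rx":0,"ry":0,"rz":0},{"gripper":0.18,"x":-0.4,"y":-0.5,"z":0,"rx":0,"ry":0,"rz":0},{"gripper":0.18,"x":-0.5,"y":-0.62,"z":0,"rx":0,"ry":0,"rz":0},{"gripper":0.18,"x":-0.6,"y":-0.75,"z":0,"rx":0,"ry":0,"rz":0},{"gripper":0.18,"x":-0.7,"y":-0.87,"z":0,"rx":0,"ry":0,"rz":0},{"gripper":0.18,"x":-0.8,"y":-1,"z":0,"rx":0,"ry":0,"rz":0},{"gripper":0.18,"x":-0.8,"y":-1,"z":0,"rx":0,"ry":0,"rz":0},{"gripper":0.18,"x":-0.8,"y":-1,"z":0,"rx":0,"ry":0,"rz":0}]'
python3 -c "
from h import *
o=env.get_obs();d=np.array([.411,-.369,.1])-o['tcp_pos'];print(o['tcp_rot'],d[[1,0,2]]*[1,1,-1]/.15)"
```

```text
t: 11.7
tcp_pos: [0.4484, -0.3163, 0.2178]
tcp_rot: [2.224, 2.219, 0.001]
ft_force: [0.1, -0.0, -0.6]
opening: 0.0504
grasp_force: 0.0
[2.22350282e+00 2.21921520e+00 7.64718492e-04] [-0.35164259 -0.24937005  0.7855253 ]
```

```bash
python3 -m crank '[{"gripper":0.18,"x":-0.15,"y":-0.12,"z":0,"rx":0,"ry":0,"rz":0},{"gripper":0.18,"x":-0.35,"y":-0.25,"z":0.05,"rx":0,"ry":0,"rz":0},{"gripper":0.18,"x":-0.35,"y":-0.25,"z":0.2,"rx":0,"ry":0,"rz":0},{"gripper":0.18,"x":-0.35,"y":-0.25,"z":0.4,"rx":0,"ry":0,"rz":0},{"gripper":0.18,"x":-0.35,"y":-0.25,"z":0.55,"rx":0,"ry":0,"rz":0},{"gripper":0.18,"x":-0.35,"y":-0.25,"z":0.68,"rx":0,"ry":0,"rz":0},{"gripper":0.18,"x":-0.35,"y":-0.25,"z":0.77,"rx":0,"ry":0,"rz":0},{"gripper":0.18,"x":-0.35,"y":-0.25,"z":0.77,"rx":0,"ry":0,"rz":0},{"gripper":-0.2,"x":-0.35,"y":-0.25,"z":0.77,"rx":0,"ry":0,"rz":0},{"gripper":-1,"x":-0.35,"y":-0.25,"z":0.77,"rx":0,"ry":0,"rz":0}]' 25
python3 -m crank '[{"gripper":-1,"x":0,"y":0,"z":0,"rx":0,"ry":0,"rz":0},{"gripper":-1,"x":0,"y":0,"z":0,"rx":0,"ry":0,"rz":0},{"gripper":-1,"x":0,"y":0,"z":-0.1,"rx":0,"ry":0,"rz":0},{"gripper":-1,"x":0,"y":0,"z":-0.25,"rx":0,"ry":0,"rz":0},{"gripper":-1,"x":0,"y":0,"z":-0.4,"rx":0,"ry":0,"rz":0},{"gripper":-1,"x":0,"y":0,"z":-0.55,"rx":0,"ry":0,"rz":0},{"gripper":-1,"x":0,"y":0,"z":-0.7,"rx":0,"ry":0,"rz":0},{"gripper":-1,"x":0,"y":0,"z":-0.85,"rx":0,"ry":0,"rz":0},{"gripper":-1,"x":0,"y":0,"z":-1,"rx":0,"ry":0,"rz":0},{"gripper":-1,"x":0.05,"y":0,"z":-1,"rx":0,"ry":0,"rz":0}]' 25
```

```text
t: 12.95
tcp_pos: [0.4116, -0.3694, 0.1033]
tcp_rot: [2.222, 2.219, -0.0]
ft_force: [-0.5, 0.5, 0.6]
opening: 0.0235
grasp_force: 25.2
t: 14.2
tcp_pos: [0.412, -0.3624, 0.2548]
tcp_rot: [2.22, 2.216, -0.0]
ft_force: [0.8, -0.3, -0.9]
opening: 0.0235
grasp_force: 25.1
```

```bash
python3 -m crank '[{"gripper":-1,"x":0.05,"y":0,"z":-0.1,"rx":0,"ry":0,"rz":0},{"gripper":-1,"x":0.12,"y":0,"z":-0.2,"rx":0,"ry":0,"rz":0},{"gripper":-1,"x":0.22,"y":0.02,"z":-0.3,"rx":0,"ry":0,"rz":0},{"gripper":-1,"x":0.33,"y":0.04,"z":-0.35,"rx":0,"ry":0,"rz":0},{"gripper":-1,"x":0.44,"y":0.06,"z":-0.35,"rx":0,"ry":0,"rz":0},{"gripper":-1,"x":0.55,"y":0.08,"z":-0.35,"rx":0,"ry":0,"rz":0},{"gripper":-1,"x":0.66,"y":0.1,"z":-0.35,"rx":0,"ry":0,"rz":0},{"gripper":-1,"x":0.77,"y":0.1,"z":-0.35,"rx":0,"ry":0,"rz":0},{"gripper":-1,"x":0.88,"y":0.1,"z":-0.35,"rx":0,"ry":0,"rz":0},{"gripper":-1,"x":1,"y":0.1,"z":-0.35,"rx":0,"ry":0,"rz":0}]' 25
python3 -m crank '[{"gripper":-1,"x":0.11,"y":0,"z":0,"rx":0,"ry":0,"rz":0},{"gripper":-1,"x":0.22,"y":0,"z":0,"rx":0,"ry":0,"rz":0},{"gripper":-1,"x":0.33,"y":0,"z":0,"rx":0,"ry":0,"rz":0},{"gripper":-1,"x":0.44,"y":0,"z":0,"rx":0,"ry":0,"rz":0},{"gripper":-1,"x":0.55,"y":0,"z":0,"rx":0,"ry":0,"rz":0},{"gripper":-1,"x":0.66,"y":0,"z":0,"rx":0,"ry":0,"rz":0},{"gripper":-1,"x":0.75,"y":0,"z":0,"rx":0,"ry":0,"rz":0},{"gripper":-1,"x":0.84,"y":0,"z":0,"rx":0,"ry":0,"rz":0},{"gripper":-1,"x":0.92,"y":0,"z":0,"rx":0,"ry":0,"rz":0},{"gripper":-1,"x":1,"y":0,"z":0,"rx":0,"ry":0,"rz":0}]' 25
python3 -m crank '[{"gripper":-1,"x":0.11,"y":0,"z":0,"rx":0,"ry":0,"rz":0},{"gripper":-1,"x":0.22,"y":0,"z":0,"rx":0,"ry":0,"rz":0},{"gripper":-1,"x":0.33,"y":0,"z":0,"rx":0,"ry":0,"rz":0},{"gripper":-1,"x":0.44,"y":0,"z":0,"rx":0,"ry":0,"rz":0},{"gripper":-1,"x":0.55,"y":0,"z":0,"rx":0,"ry":0,"rz":0},{"gripper":-1,"x":0.66,"y":0,"z":0,"rx":0,"ry":0,"rz":0},{"gripper":-1,"x":0.75,"y":0,"z":0,"rx":0,"ry":0,"rz":0},{"gripper":-1,"x":0.84,"y":0,"z":0,"rx":0,"ry":0,"rz":0},{"gripper":-1,"x":0.92,"y":0,"z":0,"rx":0,"ry":0,"rz":0},{"gripper":-1,"x":1,"y":0,"z":0,"rx":0,"ry":0,"rz":0}]' 25
python3 look.py w6; python3 -c "
from h import *
print(env.get_obs()['joint_pos'].round(2))"
```

```text
t: 15.45
tcp_pos: [0.4262, -0.2102, 0.3047]
tcp_rot: [-2.223, -2.219, 0.0]
ft_force: [0.8, 0.7, 0.4]
opening: 0.0235
grasp_force: 25.1
t: 16.7
tcp_pos: [0.4265, -0.0606, 0.3048]
tcp_rot: [2.223, 2.22, -0.0]
ft_force: [-0.7, -0.9, -1.5]
opening: 0.0233
grasp_force: 25.1
t: 17.95
tcp_pos: [0.4268, 0.0894, 0.3047]
tcp_rot: [2.223, 2.219, -0.0]
ft_force: [0.7, 0.1, -0.7]
opening: 0.0234
grasp_force: 25.1
tcp [0.4267 0.0904 0.3048]
[ 0.06 -0.09 -0.32  1.34  0.    1.63]
```

```bash
python3 -m crank '[{"gripper":-1,"x":0.11,"y":0.03,"z":0,"rx":0,"ry":0,"rz":0},{"gripper":-1,"x":0.22,"y":0.06,"z":0,"rx":0,"ry":0,"rz":0},{"gripper":-1,"x":0.33,"y":0.1,"z":0,"rx":0,"ry":0,"rz":0},{"gripper":-1,"x":0.44,"y":0.13,"z":0,"rx":0,"ry":0,"rz":0},{"gripper":-1,"x":0.55,"y":0.16,"z":0,"rx":0,"ry":0,"rz":0},{"gripper":-1,"x":0.66,"y":0.2,"z":0,"rx":0,"ry":0,"rz":0},{"gripper":-1,"x":0.77,"y":0.23,"z":0,"rx":0,"ry":0,"rz":0},{"gripper":-1,"x":0.88,"y":0.26,"z":0,"rx":0,"ry":0,"rz":0},{"gripper":-1,"x":1,"y":0.3,"z":0,"rx":0,"ry":0,"rz":0},{"gripper":-1,"x":1,"y":0.3,"z":0,"rx":0,"ry":0,"rz":0}]' 25
python3 look.py w7
```

```text
t: 19.25
tcp_pos: [0.4724, 0.2398, 0.3046]
tcp_rot: [2.222, 2.221, 0.0]
ft_force: [-0.6, 0.2, -0.8]
opening: 0.0231
grasp_force: 25.1
tcp [0.4721 0.2391 0.3046]
ellipse [320.7 137.3] [42.5 43.4] outer@.024 [0.5652 0.2571 0.0298] hole@.024 [0.563  0.2587 0.0156]
ellipse [206.  116.8] [70.6 73.8] outer@.024 [0.4075 0.2834 0.0484] hole@.024 [0.4098 0.2845 0.0248]
```

View pics/w7.png

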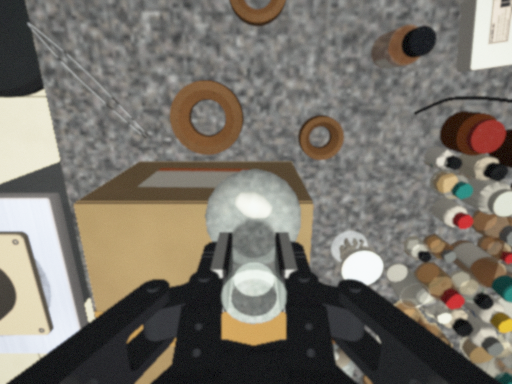

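The rings show at (206,117) for large, (321,137) for small, and (258,5) for middle-sized. The flask is held upright. I continue to the middle-sized ring.

```bash
python3 -m crank '[{"gripper":-1,"x":0.1,"y":0,"z":0,"rx":0,"ry":0,"rz":0},{"gripper":-1,"x":0.2,"y":0,"z":0,"rx":0,"ry":0,"rz":0},{"gripper":-1,"x":0.3,"y":0,"z":0,"rx":0,"ry":0,"rz":0},{"gripper":-1,"x":0.4,"y":0,"z":0.05,"rx":0,"ry":0,"rz":0},{"gripper":-1,"x":0.5,"y":0,"z":0.1,"rx":0,"ry":0,"rz":0},{"gripper":-1,"x":0.6,"y":0,"z":0.2,"rx":0,"ry":0,"rz":0},{"gripper":-1,"x":0.7,"y":0,"z":0.3,"rx":0,"ry":0,"rz":0},{"gripper":-1,"x":0.8,"y":0,"z":0.35,"rx":0,"ry":0,"rz":0},{"gripper":-1,"x":0.8,"y":0,"z":0.4,"rx":0,"ry":0,"rz":0},{"gripper":-1,"x":0.8,"y":0,"z":0.4,"rx":0,"ry":0,"rz":0}]' 25
python3 look.py w8
python3 - <<'E'
from h import *
# two-view ring heights: w7 & w8 & top0
cw=env.camera_info("wrist");ct,Pt=cam("top")
allr=[]
for n,cc,PP,a in (("w7",cw,np.load("w7.npy"),400),("w8",cw,np.load("w8.npy"),400),("top0",ct,Pt,80)):
    for par,k in rings(cv2.imread(f"pics/{n}.png"),cc,PP,a)[0]:
        e=cv2.fitEllipse(par)[0];X=plane(cc,PP,*e,.018);allr.append((n,X,ray(cc,PP,*e)))
for i,(n,X,r) in enumerate(allr):
    for m,Y,q in allr[i+1:]:
        if m!=n and np.linalg.norm(X-Y)<.03: print(n,m,X.round(4),"->",cross([r,q]).round(4))
E
```

```text
t: 20.55
tcp_pos: [0.4718, 0.3582, 0.244]
tcp_rot: [-2.223, -2.22, 0.003]
ft_force: [-0.0, -0.1, -0.3]
opening: 0.0233
grasp_force: 25.1
tcp [0.4721 0.3583 0.2446]
ellipse [324.8 232. ] [44.2 46.1] outer@.024 [0.565  0.26   0.0316] hole@.024 [0.5628 0.2644 0.0146]
ellipse [500.  77.] [25.4 30. ] outer@.024 [0.7433 0.4513 0.0145] hole@.024 [0.7425 0.4531 0.0084]
ellipse [258.6  92.2] [61.9 65.2] outer@.024 [0.4767 0.4349 0.0348] hole@.024 [0.4764 0.4352 0.0182]
w7 w8 [0.5666 0.2568 0.018 ] -> [0.5672 0.2564 0.0155]
w7 top0 [0.4065 0.2848 0.018 ] -> [0.4076 0.2832 0.0166]
w8 top0 [0.4768 0.436  0.018 ] -> [0.4783 0.4351 0.011 ]
```

```bash
python3 -m crank '[{"gripper":-1,"x":0.15,"y":0.03,"z":0,"rx":0,"ry":0,"rz":0},{"gripper":-1,"x":0.3,"y":0.03,"z":0,"rx":0,"ry":0,"rz":0},{"gripper":-1,"x":0.45,"y":0.03,"z":0.05,"rx":0,"ry":0,"rz":0},{"gripper":-1,"x":0.51,"y":0.03,"z":0.2,"rx":0,"ry":0,"rz":0},{"gripper":-1,"x":0.51,"y":0.03,"z":0.4,"rx":0,"ry":0,"rz":0},{"gripper":-1,"x":0.51,"y":0.03,"z":0.6,"rx":0,"ry":0,"rz":0},{"gripper":-1,"x":0.51,"y":0.03,"z":0.75,"rx":0,"ry":0,"rz":0},{"gripper":-1,"x":0.51,"y":0.03,"z":0.87,"rx":0,"ry":0,"rz":0},{"gripper":-1,"x":0.51,"y":0.03,"z":0.95,"rx":0,"ry":0,"rz":0},{"gripper":-1,"x":0.51,"y":0.03,"z":0.98,"rx":0,"ry":0,"rz":0}]' 25
```

```text
t: 21.85
tcp_pos: [0.4777, 0.4349, 0.0984]
tcp_rot: [2.222, 2.218, 0.001]
ft_force: [-1.1, -5.3, 14.1]
opening: 0.0231
grasp_force: 26.6
```

```bash
python3 -m crank '[{"gripper":-0.3,"x":0,"y":0,"z":0,"rx":0,"ry":0,"rz":0},{"gripper":0.0,"x":0,"y":0,"z":0,"rx":0,"ry":0,"rz":0},{"gripper":0.2,"x":0,"y":0,"z":0,"rx":0,"ry":0,"rz":0},{"gripper":0.2,"x":0,"y":0,"z":-0.1,"rx":0,"ry":0,"rz":0},{"gripper":0.2,"x":0,"y":0,"z":-0.3,"rx":0,"ry":0,"rz":0},{"gripper":0.2,"x":0,"y":0,"z":-0.5,"rx":0,"ry":0,"rz":0},{"gripper":0.2,"x":0,"y":0,"z":-0.7,"rx":0,"ry":0,"rz":0},{"gripper":0.2,"x":-0.2,"y":0,"z":-0.85,"rx":0,"ry":0,"rz":0},{"gripper":0.2,"x":-0.4,"y":0,"z":-1,"rx":0,"ry":0,"rz":0},{"gripper":0.2,"x":-0.4,"y":0,"z":-1,"rx":0,"ry":0,"rz":0}]' 25
python3 look.py w9
```

```text
t: 23.1
tcp_pos: [0.4781, 0.3746, 0.2516]
tcp_rot: [2.224, 2.217, 0.009]
ft_force: [-0.6, 0.4, 0.2]
opening: 0.0513
grasp_force: 0.0
tcp [0.4775 0.3752 0.25  ]
ellipse [240.2 302.2] [ 70.  116.7] outer@.024 [0.4669 0.1548 0.0637] hole@.024 [0.4697 0.205  0.0101]
ellipse [488.8  91.5] [25.1 40.5] outer@.024 [0.7494 0.4531 0.0176] hole@.024 [0.7429 0.4541 0.0089]
```

View pics/w9.png

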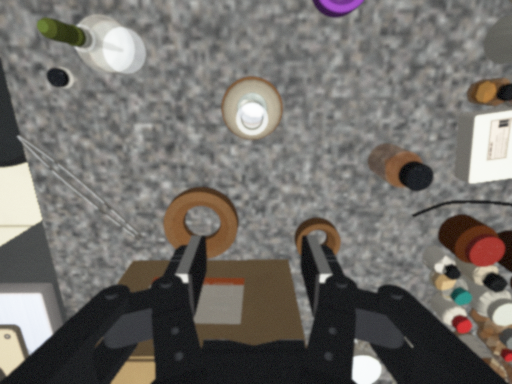

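The open flask is seated upright at (252,108), and the bystanders are untouched. Now back over the carton for the large flask.

```bash
python3 -m crank '[{"gripper":0.2,"x":-0.15,"y":-0.02,"z":0,"rx":0,"ry":0,"rz":0},{"gripper":0.2,"x":-0.3,"y":-0.04,"z":0,"rx":0,"ry":0,"rz":0},{"gripper":0.2,"x":-0.45,"y":-0.06,"z":0,"rx":0,"ry":0,"rz":0},{"gripper":0.2,"x":-0.6,"y":-0.08,"z":0,"rx":0,"ry":0,"rz":0},{"gripper":0.2,"x":-0.7,"y":-0.1,"z":0,"rx":0,"ry":0,"rz":0},{"gripper":0.2,"x":-0.8,"y":-0.1,"z":0,"rx":0,"ry":0,"rz":0},{"gripper":0.2,"x":-0.85,"y":-0.1,"z":0,"rx":0,"ry":0,"rz":0},{"gripper":0.2,"x":-0.9,"y":-0.1,"z":0,"rx":0,"ry":0,"rz":0},{"gripper":0.2,"x":-0.95,"y":-0.1,"z":0,"rx":0,"ry":0,"rz":0},{"gripper":0.2,"x":-1,"y":-0.1,"z":0,"rx":0,"ry":0,"rz":0}]'
for i in 1; do python3 -m crank '[{"gripper":0.2,"x":-0.1,"y":0,"z":0,"rx":0,"ry":0,"rz":0},{"gripper":0.2,"x":-0.2,"y":0,"z":0,"rx":0,"ry":0,"rz":0},{"gripper":0.2,"x":-0.3,"y":0,"z":0,"rx":0,"ry":0,"rz":0},{"gripper":0.2,"x":-0.4,"y":0,"z":0,"rx":0,"ry":0,"rz":0},{"gripper":0.2,"x":-0.5,"y":0,"z":0,"rx":0,"ry":0,"rz":0},{"gripper":0.2,"x":-0.6,"y":0,"z":0,"rx":0,"ry":0,"rz":0},{"gripper":0.2,"x":-0.7,"y":0,"z":0,"rx":0,"ry":0,"rz":0},{"gripper":0.2,"x":-0.8,"y":0,"z":0,"rx":0,"ry":0,"rz":0},{"gripper":0.2,"x":-0.9,"y":0,"z":0,"rx":0,"ry":0,"rz":0},{"gripper":0.2,"x":-1,"y":0,"z":0,"rx":0,"ry":0,"rz":0}]'; done
python3 -m crank '[{"gripper":0.2,"x":-0.1,"y":0,"z":0,"rx":0,"ry":0,"rz":0},{"gripper":0.2,"x":-0.2,"y":0,"z":0,"rx":0,"ry":0,"rz":0},{"gripper":0.2,"x":-0.3,"y":0,"z":0,"rx":0,"ry":0,"rz":0},{"gripper":0.2,"x":-0.4,"y":0,"z":0,"rx":0,"ry":0,"rz":0},{"gripper":0.2,"x":-0.5,"y":0,"z":0,"rx":0,"ry":0,"rz":0},{"gripper":0.2,"x":-0.6,"y":0,"z":0,"rx":0,"ry":0,"rz":0},{"gripper":0.2,"x":-0.7,"y":0,"z":0,"rx":0,"ry":0,"rz":0},{"gripper":0.2,"x":-0.8,"y":0,"z":0,"rx":0,"ry":0,"rz":0},{"gripper":0.2,"x":-0.9,"y":0,"z":0,"rx":0,"ry":0,"rz":0},{"gripper":0.2,"x":-1,"y":0,"z":0,"rx":0,"ry":0,"rz":0}]'
python3 -m crank '[{"gripper":0.2,"x":-0.1,"y":0,"z":0,"rx":0,"ry":0,"rz":0},{"gripper":0.2,"x":-0.2,"y":0,"z":0,"rx":0,"ry":0,"rz":0},{"gripper":0.2,"x":-0.3,"y":0,"z":0,"rx":0,"ry":0,"rz":0},{"gripper":0.2,"x":-0.4,"y":0,"z":0,"rx":0,"ry":0,"rz":0},{"gripper":0.2,"x":-0.5,"y":0,"z":0,"rx":0,"ry":0,"rz":0},{"gripper":0.2,"x":-0.6,"y":0,"z":0,"rx":0,"ry":0,"rz":0},{"gripper":0.2,"x":-0.7,"y":0,"z":0,"rx":0,"ry":0,"rz":0},{"gripper":0.2,"x":-0.8,"y":0,"z":0,"rx":0,"ry":0,"rz":0},{"gripper":0.2,"x":-0.9,"y":0,"z":0,"rx":0,"ry":0,"rz":0},{"gripper":0.2,"x":-1,"y":0,"z":0,"rx":0,"ry":0,"rz":0}]'
```

```text
t: 24.4
tcp_pos: [0.4615, 0.2249, 0.2477]
tcp_rot: [-2.223, -2.22, 0.0]
ft_force: [0.3, -0.3, 0.3]
opening: 0.0514
grasp_force: 0.0
t: 25.65
tcp_pos: [0.4612, 0.0742, 0.2478]
tcp_rot: [-2.223, -2.22, -0.0]
ft_force: [0.7, -0.5, 0.1]
opening: 0.0512
grasp_force: 0.0
t: 26.9
tcp_pos: [0.461, -0.0759, 0.2478]
tcp_rot: [2.223, 2.22, 0.0]
ft_force: [0.6, -0.5, -0.3]
opening: 0.051
grasp_force: 0.0
t: 28.15
tcp_pos: [0.4607, -0.2259, 0.2477]
tcp_rot: [-2.223, -2.22, -0.0]
ft_force: [0.0, -0.1, -0.1]
opening: 0.0513
grasp_force: 0.0
```

```bash
python3 -m crank '[{"gripper":0.2,"x":-0.15,"y":0.05,"z":0,"rx":0,"ry":0,"rz":0},{"gripper":0.2,"x":-0.3,"y":0.1,"z":0,"rx":0,"ry":0,"rz":0},{"gripper":0.2,"x":-0.45,"y":0.15,"z":0,"rx":0,"ry":0,"rz":0},{"gripper":0.2,"x":-0.6,"y":0.2,"z":0,"rx":0,"ry":0,"rz":0},{"gripper":0.2,"x":-0.7,"y":0.3,"z":0,"rx":0,"ry":0,"rz":0},{"gripper":0.2,"x":-0.7,"y":0.3,"z":0,"rx":0,"ry":0,"rz":0},{"gripper":0.2,"x":-0.7,"y":0.3,"z":0,"rx":0,"ry":0,"rz":0},{"gripper":0.2,"x":-0.7,"y":0.3,"z":0,"rx":0,"ry":0,"rz":0},{"gripper":0.2,"x":-0.7,"y":0.3,"z":0,"rx":0,"ry":0,"rz":0},{"gripper":0.2,"x":-0.7,"y":0.3,"z":0,"rx":0,"ry":0,"rz":0}]'
python3 look.py w10
python3 -m crank '[{"gripper":0.2,"x":0,"y":-0.15,"z":0,"rx":0,"ry":0,"rz":0},{"gripper":0.2,"x":0,"y":-0.3,"z":0,"rx":0,"ry":0,"rz":0},{"gripper":0.2,"x":0,"y":-0.45,"z":0,"rx":0,"ry":0,"rz":0},{"gripper":0.2,"x":0,"y":-0.55,"z":0,"rx":0,"ry":0,"rz":0},{"gripper":0.2,"x":0,"y":-0.6,"z":0,"rx":0,"ry":0,"rz":0},{"gripper":0.2,"x":0,"y":-0.6,"z":0,"rx":0,"ry":0,"rz":0},{"gripper":0.2,"x":0,"y":-0.6,"z":0,"rx":0,"ry":0,"rz":0},{"gripper":0.2,"x":0,"y":-0.6,"z":0,"rx":0,"ry":0,"rz":0},{"gripper":0.2,"x":0,"y":-0.6,"z":0,"rx":0,"ry":0,"rz":0},{"gripper":0.2,"x":0,"y":-0.6,"z":0,"rx":0,"ry":0,"rz":0}]'
python3 look.py w11
python3 - <<'E'
from h import *
c=env.camera_info("wrist");out=[]
for n in ("w10","w11"):
    P=np.load(n+".npy");f=cv2.imread(f"pics/{n}.png")
    l=proj(c,P,[.42,-.265,.1]);s=proj(c,P,[.5235,-.274,.07]);m=(l+s)/2
    u,v=int(m[0])-100,max(0,int(m[1])-60);u=max(u,0);print(n,u,v,l,s)
    out.append(cv2.resize(f[v:v+130,u:u+200],(800,520),interpolation=cv2.INTER_CUBIC)[:,:800])
    cv2.imwrite(f"pics/{n}c.png",out[-1])
E
```

```text
t: 29.4
tcp_pos: [0.5055, -0.3296, 0.2479]
tcp_rot: [2.223, 2.22, 0.0]
ft_force: [-0.8, -0.5, 0.3]
opening: 0.0514
grasp_force: 0.0
tcp [ 0.5055 -0.3297  0.2479]
t: 30.7
tcp_pos: [0.4158, -0.3298, 0.2477]
tcp_rot: [-2.223, -2.22, -0.0]
ft_force: [-0.3, -0.4, 0.1]
opening: 0.0511
grasp_force: 0.0
tcp [ 0.4157 -0.3298  0.2477]
w10 115 52 [159.7321939  109.00959081] [271.79599634 116.12911632]
w11 209 52 [258.78099936 108.82556984] [360.4812728  115.96920403]
```

View pics/w10c.png

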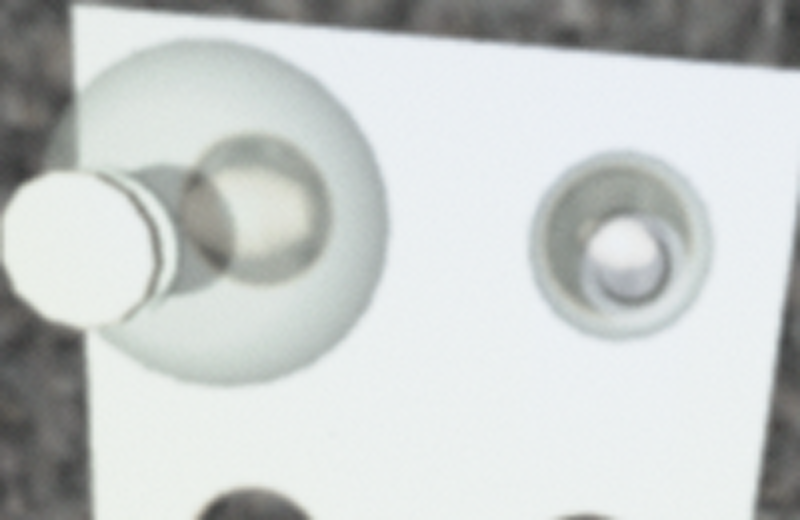

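View pics/w11c.png

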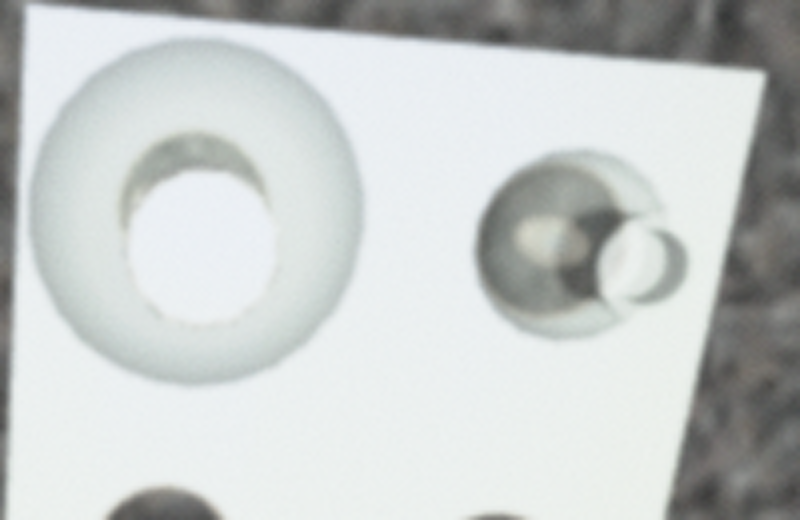

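The crops (scale 4) give the following pixels:

| Feature | First view | Second view |
|---|---|---|
| Large stopper | (80,249) | (202,246) |
| Small rim | (627,267) | (642,265) |
| Large ball | (216,211) | (197,211) |
| Small ball | (621,245) | (571,245) |

Run:
```python
from h import *
c=env.camera_info("wrist");A=np.load("w10.npy");B=np.load("w11.npy")
for n,a,b,d,e in [("Ltop",80,249,202,246),("Srim",627,267,642,265),("Lball",216,211,197,211),("Sball",621,245,571,245)]:
    print(n,cross([ray(c,A,115+a/4,52+b/4),ray(c,B,209+d/4,52+e/4)]).round(4))
```

```text
Ltop [ 0.4195 -0.2647  0.1571]
Srim [ 0.5217 -0.2736  0.0988]
Lball [ 0.42   -0.263   0.0686]
Sball [ 0.5234 -0.2735  0.0423]
```

```bash
python3 -m crank '[{"gripper":0.18,"x":0.15,"y":0.03,"z":0,"rx":0,"ry":0,"rz":0},{"gripper":0.18,"x":0.3,"y":0.03,"z":0,"rx":0,"ry":0,"rz":0},{"gripper":0.18,"x":0.435,"y":0.03,"z":0.05,"rx":0,"ry":0,"rz":0},{"gripper":0.18,"x":0.435,"y":0.03,"z":0.2,"rx":0,"ry":0,"rz":0},{"gripper":0.18,"x":0.435,"y":0.03,"z":0.4,"rx":0,"ry":0,"rz":0},{"gripper":0.18,"x":0.435,"y":0.03,"z":0.6,"rx":0,"ry":0,"rz":0},{"gripper":0.18,"x":0.435,"y":0.03,"z":0.75,"rx":0,"ry":0,"rz":0},{"gripper":0.18,"x":0.435,"y":0.03,"z":0.825,"rx":0,"ry":0,"rz":0},{"gripper":-0.1,"x":0.435,"y":0.03,"z":0.825,"rx":0,"ry":0,"rz":0},{"gripper":-1,"x":0.435,"y":0.03,"z":0.825,"rx":0,"ry":0,"rz":0}]' 35
python3 -m crank '[{"gripper":-1,"x":0,"y":0,"z":0,"rx":0,"ry":0,"rz":0},{"gripper":-1,"x":0,"y":0,"z":0,"rx":0,"ry":0,"rz":0},{"gripper":-1,"x":0,"y":0,"z":-0.1,"rx":0,"ry":0,"rz":0},{"gripper":-1,"x":0,"y":0,"z":-0.25,"rx":0,"ry":0,"rz":0},{"gripper":-1,"x":0,"y":0,"z":-0.4,"rx":0,"ry":0,"rz":0},{"gripper":-1,"x":0,"y":0,"z":-0.55,"rx":0,"ry":0,"rz":0},{"gripper":-1,"x":0,"y":0,"z":-0.7,"rx":0,"ry":0,"rz":0},{"gripper":-1,"x":0,"y":0,"z":-0.85,"rx":0,"ry":0,"rz":0},{"gripper":-1,"x":0,"y":0,"z":-1,"rx":0,"ry":0,"rz":0},{"gripper":-1,"x":0.05,"y":0,"z":-1,"rx":0,"ry":0,"rz":0}]' 35
```

```text
t: 32.0
tcp_pos: [0.4206, -0.2647, 0.1249]
tcp_rot: [2.222, 2.219, -0.0]
ft_force: [-0.8, 0.0, -0.2]
opening: 0.0249
grasp_force: 34.3
t: 33.25
tcp_pos: [0.4215, -0.2582, 0.2767]
tcp_rot: [2.22, 2.215, 0.001]
ft_force: [0.0, -0.9, -2.7]
opening: 0.0253
grasp_force: 34.8
```

```bash
python3 -m crank '[{"gripper":-1,"x":0.05,"y":0,"z":-0.1,"rx":0,"ry":0,"rz":0},{"gripper":-1,"x":0.12,"y":0,"z":-0.2,"rx":0,"ry":0,"rz":0},{"gripper":-1,"x":0.22,"y":0,"z":-0.3,"rx":0,"ry":0,"rz":0},{"gripper":-1,"x":0.33,"y":0,"z":-0.35,"rx":0,"ry":0,"rz":0},{"gripper":-1,"x":0.44,"y":0,"z":-0.35,"rx":0,"ry":0,"rz":0},{"gripper":-1,"x":0.55,"y":0,"z":-0.35,"rx":0,"ry":0,"rz":0},{"gripper":-1,"x":0.66,"y":0,"z":-0.35,"rx":0,"ry":0,"rz":0},{"gripper":-1,"x":0.77,"y":0,"z":-0.35,"rx":0,"ry":0,"rz":0},{"gripper":-1,"x":0.88,"y":0,"z":-0.35,"rx":0,"ry":0,"rz":0},{"gripper":-1,"x":1,"y":0,"z":-0.35,"rx":0,"ry":0,"rz":0}]' 35
python3 -m crank '[{"gripper":-1,"x":0.11,"y":0,"z":0,"rx":0,"ry":0,"rz":0},{"gripper":-1,"x":0.22,"y":0,"z":0,"rx":0,"ry":0,"rz":0},{"gripper":-1,"x":0.33,"y":0,"z":0,"rx":0,"ry":0,"rz":0},{"gripper":-1,"x":0.44,"y":0,"z":0,"rx":0,"ry":0,"rz":0},{"gripper":-1,"x":0.55,"y":0,"z":0,"rx":0,"ry":0,"rz":0},{"gripper":-1,"x":0.66,"y":0,"z":0,"rx":0,"ry":0,"rz":0},{"gripper":-1,"x":0.75,"y":0,"z":0,"rx":0,"ry":0,"rz":0},{"gripper":-1,"x":0.84,"y":0,"z":0,"rx":0,"ry":0,"rz":0},{"gripper":-1,"x":0.92,"y":0,"z":0,"rx":0,"ry":0,"rz":0},{"gripper":-1,"x":1,"y":0,"z":0,"rx":0,"ry":0,"rz":0}]' 35
python3 -m crank '[{"gripper":-1,"x":0.11,"y":0,"z":0,"rx":0,"ry":0,"rz":0},{"gripper":-1,"x":0.22,"y":0,"z":0,"rx":0,"ry":0,"rz":0},{"gripper":-1,"x":0.33,"y":0,"z":0,"rx":0,"ry":0,"rz":0},{"gripper":-1,"x":0.44,"y":0,"z":0,"rx":0,"ry":0,"rz":0},{"gripper":-1,"x":0.55,"y":0,"z":0,"rx":0,"ry":0,"rz":0},{"gripper":-1,"x":0.66,"y":0,"z":0,"rx":0,"ry":0,"rz":0},{"gripper":-1,"x":0.75,"y":0,"z":0,"rx":0,"ry":0,"rz":0},{"gripper":-1,"x":0.84,"y":0,"z":0,"rx":0,"ry":0,"rz":0},{"gripper":-1,"x":0.92,"y":0,"z":0,"rx":0,"ry":0,"rz":0},{"gripper":-1,"x":1,"y":0,"z":0,"rx":0,"ry":0,"rz":0}]' 35
python3 -m crank '[{"gripper":-1,"x":0.11,"y":0,"z":0,"rx":0,"ry":0,"rz":0},{"gripper":-1,"x":0.22,"y":0,"z":0,"rx":0,"ry":0,"rz":0},{"gripper":-1,"x":0.33,"y":0,"z":0,"rx":0,"ry":0,"rz":0},{"gripper":-1,"x":0.33,"y":0,"z":0,"rx":0,"ry":0,"rz":0},{"gripper":-1,"x":0.33,"y":0,"z":0,"rx":0,"ry":0,"rz":0},{"gripper":-1,"x":0.33,"y":0,"z":0,"rx":0,"ry":0,"rz":0},{"gripper":-1,"x":0.33,"y":0,"z":0,"rx":0,"ry":0,"rz":0},{"gripper":-1,"x":0.33,"y":0,"z":0,"rx":0,"ry":0,"rz":0},{"gripper":-1,"x":0.33,"y":0,"z":0,"rx":0,"ry":0,"rz":0},{"gripper":-1,"x":0.33,"y":0,"z":0,"rx":0,"ry":0,"rz":0}]' 35
python3 look.py w12
```

```text
t: 34.5
tcp_pos: [0.4204, -0.106, 0.3264]
tcp_rot: [-2.223, -2.219, 0.0]
ft_force: [-0.3, 0.1, -1.4]
opening: 0.0252
grasp_force: 34.6
t: 35.75
tcp_pos: [0.4207, 0.0437, 0.3265]
tcp_rot: [2.223, 2.22, 0.0]
ft_force: [-0.2, 0.3, -1.0]
opening: 0.025
grasp_force: 34.6
t: 37.0
tcp_pos: [0.4209, 0.1937, 0.3265]
tcp_rot: [2.223, 2.22, -0.0]
ft_force: [0.3, -0.5, -1.7]
opening: 0.025
grasp_force: 34.6
t: 38.25
tcp_pos: [0.421, 0.2424, 0.3265]
tcp_rot: [-2.223, -2.22, -0.0]
ft_force: [-0.7, -1.4, -0.9]
opening: 0.0249
grasp_force: 34.6
tcp [0.421  0.2424 0.3265]
ellipse [352.1 136.2] [40.1 42.7] outer@.024 [0.5645 0.2575 0.0302] hole@.024 [0.5617 0.259  0.0153]
ellipse [244.1 117.3] [67. 69.] outer@.024 [0.407  0.2834 0.0481] hole@.024 [0.4077 0.2848 0.0249]
```

```bash
python3 -m crank '[{"gripper":-1,"x":0.1,"y":-0.03,"z":0,"rx":0,"ry":0,"rz":0},{"gripper":-1,"x":0.2,"y":-0.06,"z":0,"rx":0,"ry":0,"rz":0},{"gripper":-1,"x":0.275,"y":-0.093,"z":0.05,"rx":0,"ry":0,"rz":0},{"gripper":-1,"x":0.275,"y":-0.093,"z":0.2,"rx":0,"ry":0,"rz":0},{"gripper":-1,"x":0.275,"y":-0.093,"z":0.35,"rx":0,"ry":0,"rz":0},{"gripper":-1,"x":0.275,"y":-0.093,"z":0.5,"rx":0,"ry":0,"rz":0},{"gripper":-1,"x":0.275,"y":-0.093,"z":0.65,"rx":0,"ry":0,"rz":0},{"gripper":-1,"x":0.275,"y":-0.093,"z":0.8,"rx":0,"ry":0,"rz":0},{"gripper":-1,"x":0.275,"y":-0.093,"z":0.933,"rx":0,"ry":0,"rz":0},{"gripper":-1,"x":0.275,"y":-0.093,"z":0.933,"rx":0,"ry":0,"rz":0}]' 35
python3 -m crank '[{"gripper":-1,"x":0,"y":0,"z":0.08,"rx":0,"ry":0,"rz":0},{"gripper":-1,"x":0,"y":0,"z":0.16,"rx":0,"ry":0,"rz":0},{"gripper":-1,"x":0,"y":0,"z":0.24,"rx":0,"ry":0,"rz":0},{"gripper":-1,"x":0,"y":0,"z":0.32,"rx":0,"ry":0,"rz":0},{"gripper":-1,"x":0,"y":0,"z":0.38,"rx":0,"ry":0,"rz":0},{"gripper":-1,"x":0,"y":0,"z":0.43,"rx":0,"ry":0,"rz":0},{"gripper":-1,"x":0,"y":0,"z":0.46,"rx":0,"ry":0,"rz":0},{"gripper":-1,"x":0,"y":0,"z":0.48,"rx":0,"ry":0,"rz":0},{"gripper":-1,"x":0,"y":0,"z":0.48,"rx":0,"ry":0,"rz":0},{"gripper":-1,"x":0,"y":0,"z":0.48,"rx":0,"ry":0,"rz":0}]' 35
```

```text
t: 39.55
tcp_pos: [0.405, 0.2835, 0.1844]
tcp_rot: [-2.221, -2.22, 0.007]
ft_force: [-0.3, -0.9, -2.0]
opening: 0.0252
grasp_force: 34.6
t: 40.8
tcp_pos: [0.4074, 0.2839, 0.1149]
tcp_rot: [2.223, 2.22, 0.001]
ft_force: [0.2, 0.3, -1.5]
opening: 0.0249
grasp_force: 34.8
```

```bash
python3 -m crank '[{"gripper":-1,"x":0,"y":0,"z":0.01,"rx":0,"ry":0,"rz":0},{"gripper":-1,"x":0,"y":0,"z":0.02,"rx":0,"ry":0,"rz":0},{"gripper":-0.3,"x":0,"y":0,"z":0.02,"rx":0,"ry":0,"rz":0},{"gripper":0.0,"x":0,"y":0,"z":0.02,"rx":0,"ry":0,"rz":0},{"gripper":0.2,"x":0,"y":0,"z":0.02,"rx":0,"ry":0,"rz":0},{"gripper":0.2,"x":0,"y":0,"z":-0.1,"rx":0,"ry":0,"rz":0},{"gripper":0.2,"x":0,"y":0,"z":-0.3,"rx":0,"ry":0,"rz":0},{"gripper":0.2,"x":0,"y":0,"z":-0.5,"rx":0,"ry":0,"rz":0},{"gripper":0.2,"x":0,"y":0,"z":-0.75,"rx":0,"ry":0,"rz":0},{"gripper":0.2,"x":0,"y":0,"z":-1,"rx":0,"ry":0,"rz":0}]' 35
python3 -m crank '[{"gripper":0.2,"x":-0.1,"y":0.05,"z":0,"rx":0,"ry":0,"rz":0},{"gripper":0.2,"x":-0.2,"y":0.1,"z":0,"rx":0,"ry":0,"rz":0},{"gripper":0.2,"x":-0.3,"y":0.15,"z":0,"rx":0,"ry":0,"rz":0},{"gripper":0.2,"x":-0.4,"y":0.2,"z":0,"rx":0,"ry":0,"rz":0},{"gripper":0.2,"x":-0.4,"y":0.2,"z":0,"rx":0,"ry":0,"rz":0},{"gripper":0.2,"x":-0.4,"y":0.2,"z":0,"rx":0,"ry":0,"rz":0},{"gripper":0.2,"x":-0.4,"y":0.2,"z":0,"rx":0,"ry":0,"rz":0},{"gripper":0.2,"x":-0.4,"y":0.2,"z":0,"rx":0,"ry":0,"rz":0},{"gripper":0.2,"x":-0.4,"y":0.2,"z":0,"rx":0,"ry":0,"rz":0},{"gripper":0.2,"x":-0.4,"y":0.2,"z":0,"rx":0,"ry":0,"rz":0}]'
python3 look.py w13
```

```text
t: 42.05
tcp_pos: [0.4068, 0.2836, 0.2656]
tcp_rot: [-2.223, -2.22, 0.001]
ft_force: [0.6, 0.4, 0.5]
opening: 0.0513
grasp_force: 0.0
t: 43.3
tcp_pos: [0.4369, 0.2238, 0.2646]
tcp_rot: [2.223, 2.22, 0.0]
ft_force: [-0.1, 0.8, -1.3]
opening: 0.0513
grasp_force: 0.0
tcp [0.437  0.2238 0.2646]
ellipse [235.4 179.8] [ 40.6 261. ] outer@.024 [0.4043 0.1009 0.1359] hole@.024 [0.4957 0.1988 0.0092]
ellipse [356.9 129.2] [47.5 51.1] outer@.024 [0.5647 0.2572 0.0304] hole@.024 [0.5612 0.2586 0.0151]
```

View pics/w13.png

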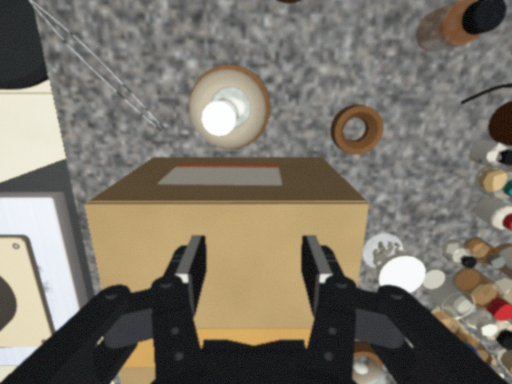

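The large flask is seated upright at (230,107), and the small ring is free at (357,129). Now back for the small flask.

```bash
python3 -m crank '[{"gripper":0.2,"x":-0.1,"y":0.05,"z":0,"rx":0,"ry":0,"rz":0},{"gripper":0.2,"x":-0.2,"y":0.1,"z":0,"rx":0,"ry":0,"rz":0},{"gripper":0.2,"x":-0.3,"y":0.15,"z":0,"rx":0,"ry":0,"rz":0},{"gripper":0.2,"x":-0.4,"y":0.2,"z":0,"rx":0,"ry":0,"rz":0},{"gripper":0.2,"x":-0.5,"y":0.25,"z":0,"rx":0,"ry":0,"rz":0},{"gripper":0.2,"x":-0.6,"y":0.3,"z":0,"rx":0,"ry":0,"rz":0},{"gripper":0.2,"x":-0.7,"y":0.35,"z":0,"rx":0,"ry":0,"rz":0},{"gripper":0.2,"x":-0.8,"y":0.4,"z":0,"rx":0,"ry":0,"rz":0},{"gripper":0.2,"x":-0.9,"y":0.45,"z":0,"rx":0,"ry":0,"rz":0},{"gripper":0.2,"x":-1,"y":0.5,"z":0,"rx":0,"ry":0,"rz":0}]'
python3 -m crank '[{"gripper":0.2,"x":-0.1,"y":0,"z":0,"rx":0,"ry":0,"rz":0},{"gripper":0.2,"x":-0.2,"y":0,"z":0,"rx":0,"ry":0,"rz":0},{"gripper":0.2,"x":-0.3,"y":0,"z":0,"rx":0,"ry":0,"rz":0},{"gripper":0.2,"x":-0.4,"y":0,"z":0,"rx":0,"ry":0,"rz":0},{"gripper":0.2,"x":-0.5,"y":0,"z":0,"rx":0,"ry":0,"rz":0},{"gripper":0.2,"x":-0.6,"y":0,"z":0,"rx":0,"ry":0,"rz":0},{"gripper":0.2,"x":-0.7,"y":0,"z":0,"rx":0,"ry":0,"rz":0},{"gripper":0.2,"x":-0.8,"y":0,"z":0,"rx":0,"ry":0,"rz":0},{"gripper":0.2,"x":-0.9,"y":0,"z":0,"rx":0,"ry":0,"rz":0},{"gripper":0.2,"x":-1,"y":0,"z":0,"rx":0,"ry":0,"rz":0}]'
python3 -m crank '[{"gripper":0.2,"x":-0.1,"y":0,"z":0,"rx":0,"ry":0,"rz":0},{"gripper":0.2,"x":-0.2,"y":0,"z":0,"rx":0,"ry":0,"rz":0},{"gripper":0.2,"x":-0.3,"y":0,"z":0,"rx":0,"ry":0,"rz":0},{"gripper":0.2,"x":-0.4,"y":0,"z":0,"rx":0,"ry":0,"rz":0},{"gripper":0.2,"x":-0.5,"y":0,"z":0,"rx":0,"ry":0,"rz":0},{"gripper":0.2,"x":-0.6,"y":0,"z":0,"rx":0,"ry":0,"rz":0},{"gripper":0.2,"x":-0.7,"y":0,"z":0,"rx":0,"ry":0,"rz":0},{"gripper":0.2,"x":-0.8,"y":0,"z":0,"rx":0,"ry":0,"rz":0},{"gripper":0.2,"x":-0.9,"y":0,"z":0,"rx":0,"ry":0,"rz":0},{"gripper":0.2,"x":-1,"y":0,"z":0,"rx":0,"ry":0,"rz":0}]'
python3 -c "
from h import *
o=env.get_obs();d=np.array([.5228,-.2735,.09])-o['tcp_pos'];print(o['tcp_rot'],d[[1,0,2]]*[1,1,-1]/.15)"
```

```text
t: 44.6
tcp_pos: [0.5123, 0.0725, 0.2645]
tcp_rot: [2.223, 2.22, -0.0]
ft_force: [0.3, 0.9, -0.1]
opening: 0.0511
grasp_force: 0.0
t: 45.85
tcp_pos: [0.5115, -0.0775, 0.2646]
tcp_rot: [-2.223, -2.22, 0.0]
ft_force: [0.2, -0.7, 0.2]
opening: 0.0513
grasp_force: 0.0
t: 47.1
tcp_pos: [0.5113, -0.2275, 0.2645]
tcp_rot: [-2.223, -2.22, -0.0]
ft_force: [-0.1, 0.3, 0.2]
opening: 0.0512
grasp_force: 0.0
[-2.22314622e+00 -2.21972489e+00 -3.41531597e-05] [-0.30696611  0.07673092  1.16366144]
```

```bash
python3 -m crank '[{"gripper":0.18,"x":-0.15,"y":0.04,"z":0.1,"rx":0,"ry":0,"rz":0},{"gripper":0.18,"x":-0.3,"y":0.077,"z":0.2,"rx":0,"ry":0,"rz":0},{"gripper":0.18,"x":-0.3,"y":0.077,"z":0.35,"rx":0,"ry":0,"rz":0},{"gripper":0.18,"x":-0.3,"y":0.077,"z":0.5,"rx":0,"ry":0,"rz":0},{"gripper":0.18,"x":-0.3,"y":0.077,"z":0.65,"rx":0,"ry":0,"rz":0},{"gripper":0.18,"x":-0.3,"y":0.077,"z":0.8,"rx":0,"ry":0,"rz":0},{"gripper":0.18,"x":-0.3,"y":0.077,"z":0.9,"rx":0,"ry":0,"rz":0},{"gripper":0.18,"x":-0.3,"y":0.077,"z":1,"rx":0,"ry":0,"rz":0},{"gripper":0.18,"x":-0.3,"y":0.077,"z":1,"rx":0,"ry":0,"rz":0},{"gripper":0.18,"x":-0.3,"y":0.077,"z":1,"rx":0,"ry":0,"rz":0}]'
python3 -m crank '[{"gripper":0.18,"x":0,"y":0,"z":0.08,"rx":0,"ry":0,"rz":0},{"gripper":0.18,"x":0,"y":0,"z":0.16,"rx":0,"ry":0,"rz":0},{"gripper":0.18,"x":0,"y":0,"z":0.16,"rx":0,"ry":0,"rz":0},{"gripper":-0.2,"x":0,"y":0,"z":0.16,"rx":0,"ry":0,"rz":0},{"gripper":-1,"x":0,"y":0,"z":0.16,"rx":0,"ry":0,"rz":0},{"gripper":-1,"x":0,"y":0,"z":0.16,"rx":0,"ry":0,"rz":0},{"gripper":-1,"x":0,"y":0,"z":0.16,"rx":0,"ry":0,"rz":0},{"gripper":-1,"x":0,"y":0,"z":0.05,"rx":0,"ry":0,"rz":0},{"gripper":-1,"x":0,"y":0,"z":-0.1,"rx":0,"ry":0,"rz":0},{"gripper":-1,"x":0,"y":0,"z":-0.25,"rx":0,"ry":0,"rz":0}]' 25
```

```text
t: 48.35
tcp_pos: [0.5233, -0.2718, 0.1151]
tcp_rot: [2.222, 2.219, 0.0]
ft_force: [-0.2, -0.3, 0.0]
opening: 0.0503
grasp_force: 0.0
t: 49.6
tcp_pos: [0.5227, -0.2715, 0.1537]
tcp_rot: [2.223, 2.219, -0.0]
ft_force: [0.5, -0.5, 0.2]
opening: 0.021
grasp_force: 25.8
```

```bash
python3 -m crank '[{"gripper":-1,"x":0,"y":0,"z":-0.15,"rx":0,"ry":0,"rz":0},{"gripper":-1,"x":0,"y":0,"z":-0.3,"rx":0,"ry":0,"rz":0},{"gripper":-1,"x":0.05,"y":0,"z":-0.45,"rx":0,"ry":0,"rz":0},{"gripper":-1,"x":0.12,"y":0,"z":-0.6,"rx":0,"ry":0,"rz":0},{"gripper":-1,"x":0.2,"y":0,"z":-0.75,"rx":0,"ry":0,"rz":0},{"gripper":-1,"x":0.3,"y":0,"z":-0.85,"rx":0,"ry":0,"rz":0},{"gripper":-1,"x":0.4,"y":0,"z":-0.95,"rx":0,"ry":0,"rz":0},{"gripper":-1,"x":0.5,"y":0,"z":-0.95,"rx":0,"ry":0,"rz":0},{"gripper":-1,"x":0.6,"y":0,"z":-0.95,"rx":0,"ry":0,"rz":0},{"gripper":-1,"x":0.7,"y":0,"z":-0.95,"rx":0,"ry":0,"rz":0}]' 25
python3 -m crank '[{"gripper":-1,"x":0.1,"y":0,"z":0,"rx":0,"ry":0,"rz":0},{"gripper":-1,"x":0.2,"y":0,"z":0,"rx":0,"ry":0,"rz":0},{"gripper":-1,"x":0.3,"y":0,"z":0,"rx":0,"ry":0,"rz":0},{"gripper":-1,"x":0.4,"y":0,"z":0,"rx":0,"ry":0,"rz":0},{"gripper":-1,"x":0.5,"y":0,"z":0,"rx":0,"ry":0,"rz":0},{"gripper":-1,"x":0.6,"y":0,"z":0,"rx":0,"ry":0,"rz":0},{"gripper":-1,"x":0.7,"y":0,"z":0,"rx":0,"ry":0,"rz":0},{"gripper":-1,"x":0.8,"y":0,"z":0,"rx":0,"ry":0,"rz":0},{"gripper":-1,"x":0.9,"y":0,"z":0,"rx":0,"ry":0,"rz":0},{"gripper":-1,"x":1,"y":0,"z":0,"rx":0,"ry":0,"rz":0}]' 25
python3 -m crank '[{"gripper":-1,"x":0.1,"y":0.03,"z":0,"rx":0,"ry":0,"rz":0},{"gripper":-1,"x":0.2,"y":0.06,"z":0,"rx":0,"ry":0,"rz":0},{"gripper":-1,"x":0.3,"y":0.09,"z":0,"rx":0,"ry":0,"rz":0.1},{"gripper":-1,"x":0.4,"y":0.12,"z":0,"rx":0,"ry":0,"rz":0.2},{"gripper":-1,"x":0.5,"y":0.15,"z":0,"rx":0,"ry":0,"rz":0.35},{"gripper":-1,"x":0.6,"y":0.18,"z":0,"rx":0,"ry":0,"rz":0.5},{"gripper":-1,"x":0.7,"y":0.2,"z":0,"rx":0,"ry":0,"rz":0.65},{"gripper":-1,"x":0.8,"y":0.2,"z":0,"rx":0,"ry":0,"rz":0.8},{"gripper":-1,"x":0.9,"y":0.2,"z":0,"rx":0,"ry":0,"rz":0.9},{"gripper":-1,"x":1,"y":0.2,"z":0,"rx":0,"ry":0,"rz":1}]' 25
cat > go.py <<'E'
import sys
from h import *
o=env.get_obs();M=R.from_rotvec(o['tcp_rot']).as_matrix();t=np.array([float(a) for a in sys.argv[1:4]])
print("units",(M.T@(t-o['tcp_pos'])/.15).round(3),"yaw",np.degrees(np.arctan2(M[1,0],M[0,0])).round(1),"j",o['joint_pos'].round(2))
E
python3 go.py .565 .257 .25
```

```text
t: 50.85
tcp_pos: [0.5224, -0.1651, 0.2935]
tcp_rot: [-2.222, -2.219, 0.001]
ft_force: [0.2, -0.1, -0.7]
opening: 0.0209
grasp_force: 25.9
t: 52.1
tcp_pos: [0.5232, -0.0155, 0.2946]
tcp_rot: [2.223, 2.22, 0.0]
ft_force: [-0.1, -0.2, 0.1]
opening: 0.0208
grasp_force: 25.9
t: 53.35
tcp_pos: [0.5537, 0.1346, 0.2945]
tcp_rot: [2.723, 1.566, 0.0]
ft_force: [0.3, 0.3, 0.0]
opening: 0.021
grasp_force: 25.9
units [ 0.743 -0.345  0.296] yaw 59.8 j [ 0.13  0.16 -0.08  1.33 -0.    2.22]
```

```bash
python3 -m crank '[{"gripper":-1,"x":0.1,"y":-0.05,"z":0,"rx":0,"ry":0,"rz":0.1},{"gripper":-1,"x":0.2,"y":-0.1,"z":0,"rx":0,"ry":0,"rz":0.2},{"gripper":-1,"x":0.3,"y":-0.15,"z":0,"rx":0,"ry":0,"rz":0.3},{"gripper":-1,"x":0.4,"y":-0.2,"z":0,"rx":0,"ry":0,"rz":0.4},{"gripper":-1,"x":0.5,"y":-0.25,"z":0,"rx":0,"ry":0,"rz":0.5},{"gripper":-1,"x":0.6,"y":-0.3,"z":0,"rx":0,"ry":0,"rz":0.5},{"gripper":-1,"x":0.7,"y":-0.34,"z":0,"rx":0,"ry":0,"rz":0.5},{"gripper":-1,"x":0.74,"y":-0.345,"z":0,"rx":0,"ry":0,"rz":0.5},{"gripper":-1,"x":0.74,"y":-0.345,"z":0,"rx":0,"ry":0,"rz":0.5},{"gripper":-1,"x":0.74,"y":-0.345,"z":0,"rx":0,"ry":0,"rz":0.5}]' 25
python3 look.py w14; python3 go.py .565 .257 .16
```

```text
t: 54.6
tcp_pos: [0.5643, 0.255, 0.2945]
tcp_rot: [2.903, 1.199, -0.001]
ft_force: [-0.1, -0.2, -0.2]
opening: 0.021
grasp_force: 25.8
tcp [0.5643 0.255  0.2946]
ellipse [253.9 148.3] [42.3 43.2] outer@.024 [0.567  0.2567 0.0294] hole@.024 [0.569  0.2585 0.0158]
units [ 0.013 -0.006  0.897] yaw 44.9 j [ 0.32  0.25  0.03  1.35 -0.    2.68]
```

View pics/w14.png

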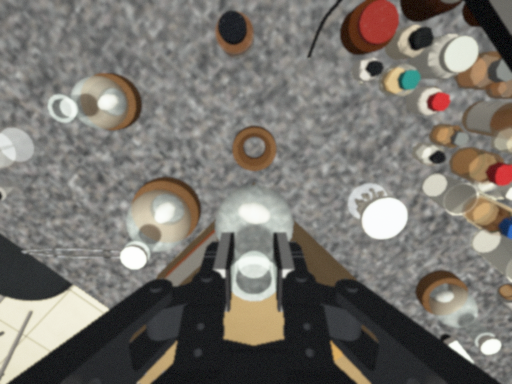

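All other flasks are seated, at (113,102), (165,215) and (446,297). The small one hangs upright, with its ring at (254,148). The fingers' yaw keeps the body clear of the carton corner, so I descend.

```bash
python3 -m crank '[{"gripper":-1,"x":0.016,"y":0,"z":0.1,"rx":0,"ry":0,"rz":0},{"gripper":-1,"x":0.016,"y":0,"z":0.2,"rx":0,"ry":0,"rz":0},{"gripper":-1,"x":0.016,"y":0,"z":0.35,"rx":0,"ry":0,"rz":0},{"gripper":-1,"x":0.016,"y":0,"z":0.5,"rx":0,"ry":0,"rz":0},{"gripper":-1,"x":0.016,"y":0,"z":0.65,"rx":0,"ry":0,"rz":0},{"gripper":-1,"x":0.016,"y":0,"z":0.8,"rx":0,"ry":0,"rz":0},{"gripper":-1,"x":0.016,"y":0,"z":0.95,"rx":0,"ry":0,"rz":0},{"gripper":-1,"x":0.016,"y":0,"z":1,"rx":0,"ry":0,"rz":0},{"gripper":-1,"x":0.016,"y":0,"z":1,"rx":0,"ry":0,"rz":0},{"gripper":-1,"x":0.016,"y":0,"z":1,"rx":0,"ry":0,"rz":0}]' 25
python3 -m crank '[{"gripper":-1,"x":0,"y":0,"z":0.06,"rx":0,"ry":0,"rz":0},{"gripper":-1,"x":0,"y":0,"z":0.12,"rx":0,"ry":0,"rz":0},{"gripper":-1,"x":0,"y":0,"z":0.18,"rx":0,"ry":0,"rz":0},{"gripper":-1,"x":0,"y":0,"z":0.24,"rx":0,"ry":0,"rz":0},{"gripper":-1,"x":0,"y":0,"z":0.29,"rx":0,"ry":0,"rz":0},{"gripper":-1,"x":0,"y":0,"z":0.32,"rx":0,"ry":0,"rz":0},{"gripper":-1,"x":0,"y":0,"z":0.34,"rx":0,"ry":0,"rz":0},{"gripper":-1,"x":0,"y":0,"z":0.34,"rx":0,"ry":0,"rz":0},{"gripper":-1,"x":0,"y":0,"z":0.34,"rx":0,"ry":0,"rz":0},{"gripper":-1,"x":0,"y":0,"z":0.34,"rx":0,"ry":0,"rz":0}]' 25; python3 go.py .5662 .2565 .0895
```

```text
t: 55.9
tcp_pos: [0.5667, 0.2574, 0.1455]
tcp_rot: [2.903, 1.2, 0.003]
ft_force: [0.0, -0.2, 0.4]
opening: 0.021
grasp_force: 25.8
t: 57.15
tcp_pos: [0.5662, 0.2572, 0.0939]
tcp_rot: [2.903, 1.2, 0.001]
ft_force: [-0.1, 0.1, -1.5]
opening: 0.021
grasp_force: 25.8
units [-0.003  0.004  0.029] yaw 44.9 j [ 0.32  0.39 -0.22  0.96 -0.    2.68]
```

Still free. I lower 4.5 mm, release, and lift.

```bash
python3 -m crank '[{"gripper":-1,"x":0,"y":0,"z":0.01,"rx":0,"ry":0,"rz":0},{"gripper":-1,"x":0,"y":0,"z":0.02,"rx":0,"ry":0,"rz":0},{"gripper":-1,"x":0,"y":0,"z":0.03,"rx":0,"ry":0,"rz":0},{"gripper":-1,"x":0,"y":0,"z":0.03,"rx":0,"ry":0,"rz":0},{"gripper":-0.3,"x":0,"y":0,"z":0.03,"rx":0,"ry":0,"rz":0},{"gripper":0.0,"x":0,"y":0,"z":0.03,"rx":0,"ry":0,"rz":0},{"gripper":0.15,"x":0,"y":0,"z":0.03,"rx":0,"ry":0,"rz":0},{"gripper":0.15,"x":0,"y":0,"z":-0.1,"rx":0,"ry":0,"rz":0},{"gripper":0.15,"x":0,"y":0,"z":-0.25,"rx":0,"ry":0,"rz":0},{"gripper":0.15,"x":0,"y":0,"z":-0.4,"rx":0,"ry":0,"rz":0}]' 25
python3 -m crank '[{"gripper":0.15,"x":0,"y":0,"z":-0.15,"rx":0,"ry":0,"rz":0},{"gripper":0.15,"x":0,"y":0,"z":-0.3,"rx":0,"ry":0,"rz":0},{"gripper":0.15,"x":0,"y":0,"z":-0.45,"rx":0,"ry":0,"rz":0},{"gripper":0.15,"x":0,"y":0,"z":-0.6,"rx":0,"ry":0,"rz":0},{"gripper":0.15,"x":0,"y":0,"z":-0.75,"rx":0,"ry":0,"rz":0},{"gripper":0.15,"x":0,"y":0,"z":-0.85,"rx":0,"ry":0,"rz":0},{"gripper":0.15,"x":-0.15,"y":0,"z":-0.85,"rx":0,"ry":0,"rz":0},{"gripper":0.15,"x":-0.3,"y":0,"z":-0.85,"rx":0,"ry":0,"rz":0},{"gripper":0.15,"x":-0.3,"y":0,"z":-0.85,"rx":0,"ry":0,"rz":0},{"gripper":0.15,"x":-0.3,"y":0,"z":-0.85,"rx":0,"ry":0,"rz":0}]' 25
python3 look.py w15
```

```text
t: 58.4
tcp_pos: [0.5654, 0.2569, 0.1536]
tcp_rot: [2.903, 1.2, -0.003]
ft_force: [1.0, -0.4, 0.3]
opening: 0.0492
grasp_force: 0.0
t: 59.65
tcp_pos: [0.5344, 0.2256, 0.2809]
tcp_rot: [-2.903, -1.2, -0.0]
ft_force: [-0.6, 0.2, -0.4]
opening: 0.0489
grasp_force: 0.0
tcp [0.5346 0.2257 0.2809]
ellipse [116.6 474.7] [193.9 659.4] outer@.024 [0.4307 0.1453 0.0859] hole@.024 [0.5153 0.1857 0.0099]
```

View pics/w15.png

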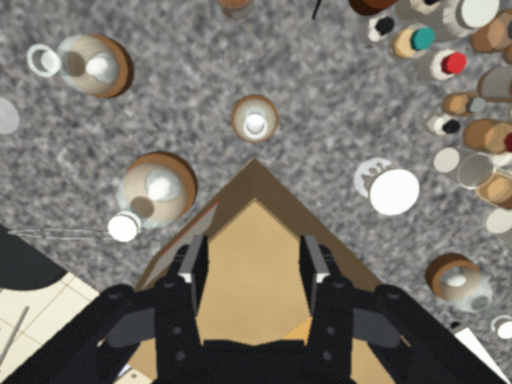

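All four flasks sit upright in their rings: small (255,119), large (157,190), middle ones (97,66) and (455,280). The jar is in its place at (392,190), the arm is clear, and I hand in.

```bash
python3 -c "
from plant import env
print(env.sign_off())"
```

```text
the job is handed in; nothing more can be done
None
```

The job is handed in after about 60 s on the robot's clock: in the last wrist picture all four flasks sit upright in the rings of their sizes, and the jar and phial were not touched; the sign-off returned no verdict.

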